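# Weigh a specimen cup on the two-pan balance

### The job

Weigh the small specimen cup: stand it in the middle of the balance's left pan (left as seen from the robot) and the largest of the three weights from the block in the middle of the right pan, setting both down gently rather than dropping them. Then turn the dial knob on top of the balance until the pointer rests on the zero mark, and let go. Leave the other weights in the block, and do not disturb the small brown bottle or the larger cup nearby.

Things in the scene. Friction and masses are not known exactly. Their poses are not given: they have to be found in the camera images.
- balance: white two-pan weighing balance, heavy, does not shift: base 108 x 274 x 50 mm (x, y, z), a central tower 70 mm wide (y from -35 to 35, x from -4 to 46) up to 105 mm high, with the dial knob on its top and a round sloping pointer dial (60 mm) on its front. Origin under the middle of the base; x points away from the robot side (the dial faces -x), y to the left pan, z up
- pan_left: left pan: flat round steel plate, 48 mm across, 3 mm thick, no rim, on a thin stem 100 mm to the left (+y) of the balance's middle. Origin at the centre of its upper face, 88 mm above the worktop when the beam is level; it moves straight up and down by up to 4 mm as the balance tips and stays level. Standing properly means the whole foot of the thing on the plate
- pan_right: right pan, the same, 100 mm to the right (-y) of the balance's middle; origin at the centre of its upper face; it goes up as the left one goes down
- pointer (a joint): angle of the pointer on the sloping dial face, rad: 0 at the middle of the thick zero mark (0.2 rad wide) at the top of the scale, positive when it leans left (left pan too heavy), negative right; stops at -0.88 and 0.88 (16 g out of balance, or more); a fine line each 0.22 rad. 1 g between the pans shifts it by about 0.055 rad; let it settle for half a second
- pointer_tip (a point): free end of the thin black pointer, 20 mm from its pivot; the dial face slopes 45 degrees up towards the robot
- dial (a joint): angle of the dial knob, rad, 0 to 3.0, positive clockwise seen from above; stiff enough to stay where it is left. It sits on the beam and moves a rider along it: clockwise by 1 rad adds 10 g to the right side of the balance (shifts the pointer to the right by about 0.55 rad). A hand on the knob holds the beam, so the pointer reads true only when the knob is let go
- dial_grip (a point): point on the vertical axis of the dial knob at the height to grip it, 131 mm above the worktop; it rocks by up to 1.5 mm to either side with the beam; round black knurled knob 33 mm across, its top 8 mm above this point, its wider skirt (41 mm across) 18 mm below it and the tower's top 26 mm below it
- sample_cup: the small specimen cup with its closed white screw lid, 53 mm high: tapered body, lid 38 mm across over the top 12 mm, foot about 30 mm across, 60 to 70 g. Origin at the centre of its underside, z up
- weight_large: the largest steel weight, 50 g, a knob weight 33 mm high: cylinder 22 mm across up to 19 mm, then a 9 mm neck and a 14 mm head. Origin at the centre of its underside, z up. It starts upright in the block, its lowest 7 mm in a shallow recess with 1 mm play all round
- weight_mid: steel weight of the same shape, 16 mm across and 24 mm high, in the block next to the largest; stays there
- weight_small: steel weight of the same shape, 13 mm across and 19 mm high, at the other end of the block; stays there
- weight_block: pale wooden block 36 x 92 x 16 mm (x, y, z) fixed to the worktop, with three recesses 7 mm deep in a row along its y axis: the largest weight at y = +27 mm, the middle at -3 mm, the smallest at -29 mm. Origin under its middle
- oil_bottle: small brown bottle, 28 mm across and 66 mm high, bystander; origin at the centre of its underside
- big_cup: larger specimen cup with a lid, 60 mm across and 70 mm high, bystander; origin at the centre of its underside
Things that resemble listed ones, but are neither listed nor needed, are in the scene too. Leave any turquoise look-alike of the sample_cup alone.

How it is judged:
By the outcome, as a careful person would: the job done as asked, in the order asked, and still so for the second after the job is handed in, with the robot touching nothing.
It also fails if it takes over 72 s, if anything falls off the work surface, if the arm or the gripper's body presses on something with over 40 N, if the wrist force passes 120 N, or if a joint passes its speed limit or range.

### The arm

A 6-joint arm with a two-finger parallel gripper is mounted at the origin on a cart in front of the work surface, level with it; the furniture and walls round the work are solid. World frame = base frame: x ahead of the robot, y to its left, z up, the work surface at z = 0. Lengths are in m, angles in rad, forces in N, time in s.
With the tool pointing down it reaches from about 0.425 to 0.95 m from the base axis. Payload 3.5 kg.
Tool frame: the origin (TCP) lies on the centre line of the jaws, within the pads' length; the fingertips stand 19 mm ahead of it and the grasp point (between the pads) is the TCP; z points along the fingers, y is the line along which they close (so a half turn about z gives the same grasp; the last joint's range is limited). The gripper opens to 85 mm and grips with 20 to 120 N. Pads are 22 mm wide; open, the fingers measure 114 mm over their backs; the gripper's body (76 mm by 85 mm) begins 54 mm behind the grasp point. The pads swing forward as they close: fully open they stand 13 mm farther back than shut.
Start: joints at [1.105, 0.286, 1.577, -0, 1.279, -0.15], TCP at [0.21, 0.642, 0.216] pointing down, gripper open.
Joint ranges: [-2.77, 2.77], [-0.9, 2.22], [0.21, 2.48], [-1.53, 4.67], [0.24, 2.81], [-2.84, 2.84]. Speed limits (rad/s): [2.79, 2.79, 3.14, 3.14, 3.14, 3.14].

### API

Orientations are given as a unit quaternion [x, y, z, w].
In Python, from plant import ctrl, imaging gives the robot as it stands. The module is installed in compiled form; this text tells all that it offers.
- The arm moves only by the shell command python3 -m handwheel 'ROWS' [OPENING] [FORCE]. ROWS is JSON, one flat list of numbers, 6 for each row, row after row: the shift along the world's x, y, z in units of 150 mm (1.0 is 150 mm), then the turn, a rotation vector about the world's x, y, z in units of 90 degrees (1.0 is 90 degrees). In form: [tx, ty, tz, rx, ry, rz, tx, ty, tz, rx, ry, rz, ...]. A call has 1 to 5 rows; each row shifts and turns the commanded pose from where the row before left it; what a row does not reach is not made up. A row lasts 1/12 s, in which the tool goes at most 41.7 mm and 7.16 degrees, less where a joint would pass 70% of its speed; a pose out of reach is approached as far as the arm can. A call with a number of a shift or a turn outside -1 to 1 is refused whole. A call with a gripper value outside its range is refused whole. OPENING is the opening, from 0 (shut) to 1 (fully open), set as the call begins (- or left out, the last holds). The fingers move at their own pace and stop on an object; FORCE is the grip in N (left out, the last holds). Time passes only in rows, so rows that do not move let the fingers close. It gives the time, the measured TCP pose, the force, the opening and the grip force at its end, in the units of the state.
- ctrl.get_state(): the state, without advancing time (a new reading comes with each control period).
- imaging.read_camera(name): name is "scene" or "top" or "wrist"; returns (picture, depth): 480x640x3 uint8, blue, green, red; 480x640 float32, m along the optical axis (not along the pixel's ray), 0 where there is no reading.
- imaging.get_calibration(name): a dict with "fovy" (degrees; the focal length in pixels is half the picture's height over the tangent of half this angle, whatever the lens; pixels are square), "cx", "cy" (the principal point, pixels), "R" (3x3) and "t" (3): a world point X has camera coordinates R X + t. Camera axes: x right, y down, z forward; pixel columns grow to the right and rows downward; lengths in m; the calibration is good to about 2 mm. A picture is of the moment at which its call begins: read the wrist's pose just before it. get_calibration takes no time and is no camera call; for the wrist camera it gives the pose at the moment of the call.
- ctrl.sign_off(): hands the job in; it is judged then, once.
The state is a dict: "time": time; "qpos": joint angles; "dq": joint speeds; "joint_efforts": joint torques, N m; "eef_pos": TCP position; "tcp_rot": TCP orientation; "contact_force": force on the tool from outside, world axes, zero at the start; "wrist_torque": the same for the moment, N m; "opening": opening from 0.0 (shut) to 1.0 (fully open); "finger_force": force on a finger pad.
Only numpy, scipy, OpenCV 4.12 (cv2) and the standard library are available. Lean on these libraries where they do the work, as an engineer would, in place of code of your own. Each camera call takes 0.05 s, during which the arm holds its last target. There are 200 camera calls.

## Working session

There is one attempt and no reset: what is moved stays moved. The work goes in short steps, Python scripts to look and compute and a shell command to move; the robot and the scene stay as the last step left them, time stands still between calls to the robot, and variables do not carry over. Pictures are saved under pics/ and viewed, at most 10 in all, crops included, and the job is handed in when it is done.

```bash
mkdir -p pics; cat > h.py <<'E'
import numpy as np,cv2
from plant import ctrl,imaging
def shot(n,save=None):
    c=imaging.get_calibration(n); im,d=imaging.read_camera(n)
    if save: cv2.imwrite('pics/'+save+'.png',im); np.savez('pics/'+save+'.npz',im=im,d=d,**{k:c[k] for k in c})
    return im,d,c
def ray(c,u,v):
    f=240/np.tan(np.radians(c['fovy'])/2); R=np.array(c['R']);t=np.array(c['t'])
    return -R.T@t, R.T@np.array([(u-c['cx'])/f,(v-c['cy'])/f,1.])
def onz(c,u,v,z):
    o,d=ray(c,u,v); return o+d*(z-o[2])/d[2]
def proj(c,X):
    f=240/np.tan(np.radians(c['fovy'])/2); p=np.array(c['R'])@X+np.array(c['t']); return f*p[0]/p[2]+c['cx'],f*p[1]/p[2]+c['cy']
def cloud(d,c):
    f=240/np.tan(np.radians(c['fovy'])/2); v,u=np.mgrid[:480,:640]
    P=np.stack([(u-c['cx'])/f*d,(v-c['cy'])/f*d,d],-1)-np.array(c['t']); return P@np.array(c['R'])
E
python3 - <<'E'
from h import *
s=ctrl.get_state();print(s)
for n in('top','scene'):
    im,d,c=shot(n,n+'0');print(n,c)
E
```

```text
{'time': 0.0, 'qpos': array([ 1.10500274e+00,  2.87198701e-01,  1.57816172e+00,  2.23905676e-06,
        1.27859681e+00, -1.49996917e-01]), 'dq': array([ 0.00117741,  0.00024374,  0.00043957, -0.00122171,  0.00109863,
        0.00228226]), 'joint_efforts': array([ 1.63241398e-04, -4.05992067e+01, -2.92616719e+01, -9.09144273e-05,
        5.84724228e-03, -9.58232448e-06]), 'eef_pos': array([0.20929517, 0.64101105, 0.21453347]), 'tcp_rot': array([ 1.57243246e-01,  9.87559195e-01, -1.12636098e-03, -3.59316775e-04]), 'contact_force': array([-0.04706186,  0.07892059, -0.44587519]), 'wrist_torque': array([-0.00028086, -0.0251844 , -0.02044842]), 'finger_force': 0.0, 'opening': 0.9991461087962207}
top {'fovy': 50.37992959322611, 'cx': 317.7747864501783, 'cy': 236.62330711279986, 'R': array([[-0.00500059, -0.9999819 , -0.00334432],
       [-0.98659718,  0.00547906, -0.16308275],
       [ 0.16309812,  0.00248399, -0.98660673]]), 't': array([0.16568487, 0.56058325, 1.24494349])}
scene {'fovy': 55.69964415581444, 'cx': 321.84344761239555, 'cy': 236.22927018679647, 'R': array([[-0.89995261, -0.43598233,  0.00216953],
       [-0.25253782,  0.51721809, -0.81774696],
       [ 0.35540111, -0.7364814 , -0.5755738 ]]), 't': array([0.5481851 , 0.10786752, 0.86431753])}
```

View pics/top0.png

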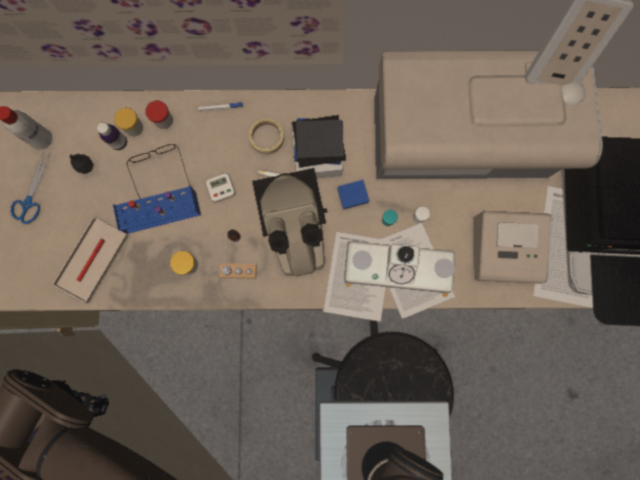

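View pics/scene0.png

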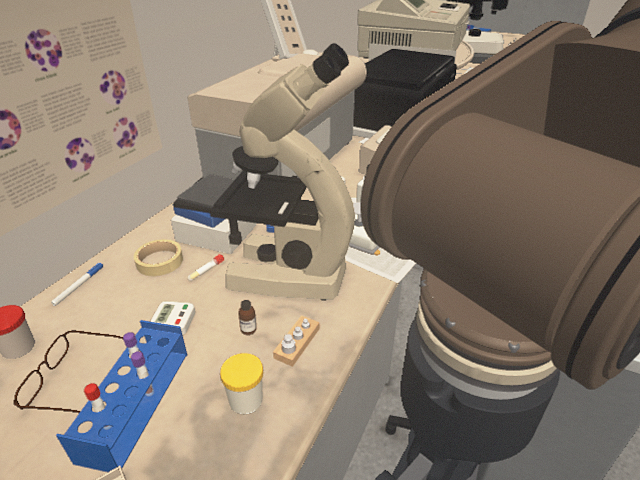

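The top view shows the balance around (400,268), the white-lid cup at (422,214), the turquoise look-alike at (390,217), the block at (238,271), the bottle at (234,235) and the yellow big cup at (182,262). The microscope (285,230) stands between the block and the balance. The scene view shows the block at (297,340), with the arm hiding the balance.

```bash
python3 - <<'E'
from h import *
z=np.load('pics/top0.npz');c={k:z[k] for k in('fovy','cx','cy','R','t')};im=z['im'];d=z['d']
P=cloud(d,c)
for n,(u,v) in dict(cup=(422,214),turq=(390,217),panL=(362,260),panR=(444,268),knob=(405,254),blk=(238,271),w1=(227,271),w2=(238,272),w3=(248,271),bottle=(234,235),big=(182,262)).items(): print(n,P[v,u].round(3))
hsv=cv2.cvtColor(im,cv2.COLOR_BGR2HSV)
# microscope and surroundings heights by grid
for (u0,u1,v0,v1) in [(250,330,165,280),(330,345,120,150),(375,600,50,180),(475,550,205,285)]:
    Q=P[v0:v1,u0:u1].reshape(-1,3);Q=Q[Q[:,2]>.03];print(Q.min(0).round(3),Q.max(0).round(3))
# lid circle
w=im.astype(int);roi=np.zeros(im.shape[:2],bool);roi[200:230,408:438]=1
m=((w.min(2)>150)&roi).astype(np.uint8);n,l,s,ce=cv2.connectedComponentsWithStats(m);print(s,ce)
i=1+s[1:,4].argmax();print('lid',onz(c,*ce[i],.053))
a=cv2.resize(im[190:300,330:470],None,fx=5.5,fy=5.4,interpolation=cv2.INTER_CUBIC);cv2.imwrite('pics/a.png',a)
b=cv2.resize(im[215:295,160:270],None,fx=7,fy=7,interpolation=cv2.INTER_CUBIC);cv2.imwrite('pics/b.png',b)
E
```

```text
cup [ 0.616 -0.101  0.056]
turq [ 0.609 -0.02   0.055]
panL [0.496 0.056 0.088]
panR [ 0.476 -0.142  0.091]
knob [ 0.504 -0.04   0.141]
blk [0.476 0.365 0.036]
w1 [0.477 0.393 0.032]
w2 [0.474 0.366 0.029]
w3 [0.477 0.34  0.03 ]
bottle [0.566 0.374 0.05 ]
big [0.496 0.497 0.072]
[0.351 0.133 0.03 ] [0.745 0.314 1.32 ]
[0.351 0.096 0.088] [0.85 0.16 1.32]
[ 0.351 -0.592  0.03 ] [0.986 0.16  1.32 ]
[ 0.351 -0.408  0.03 ] [0.619 0.16  1.32 ]
[[     0      0    640    480 307011]
 [   416    207     13     13    130]
 [   408    224     16      6     59]] [[319.43781167 239.51347672]
 [422.2        213.2       ]
 [416.81355932 227.3220339 ]]
lid [ 0.61904816 -0.10227931  0.053     ]
```

View pics/a.png

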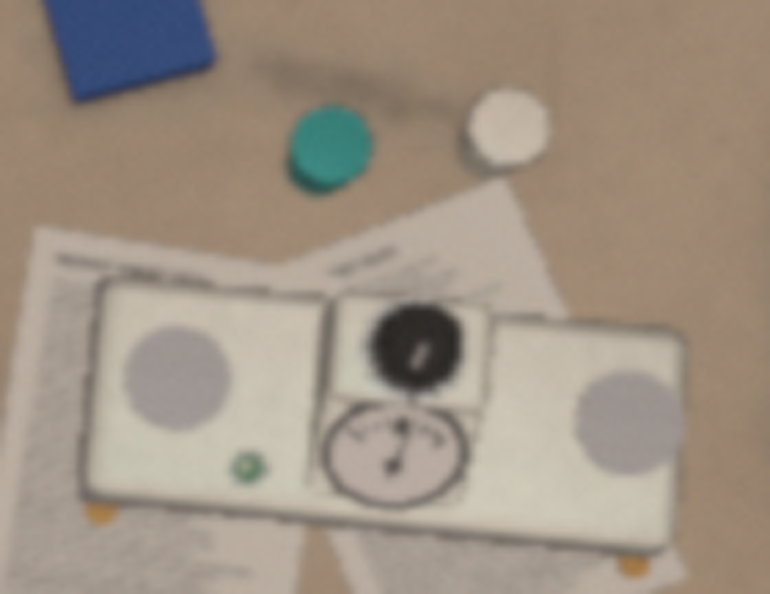

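The enlargement shows the left pan at (178,378), the right pan at (628,422), the knob at (417,348), the white lid at (507,128) and the turquoise one at (331,145). Next I need the pan positions and how high the obstacles are.

```bash
python3 - <<'E'
from h import *
z=np.load('pics/top0.npz');c={k:z[k] for k in('fovy','cx','cy','R','t')};im=z['im'];d=z['d']
P=cloud(d,c);P[d==0]=np.nan
for nm,(y0,y1) in dict(scope=(.1,.34),lamp=(-.6,.1)).items():
  print(nm)
  for x in np.arange(.40,1.0,.04):
    m=(P[...,0]>=x)&(P[...,0]<x+.04)&(P[...,1]>y0)&(P[...,1]<y1);
    print(round(x,2),m.sum(),np.percentile(P[m][:,2],[50,95,99,100]).round(3), end=' | ')
  print()
hsv=cv2.cvtColor(im,cv2.COLOR_BGR2HSV); L=im.astype(int)
for nm,(u,v,zz) in dict(L=(362.4,260,.088),R=(444.2,268.1,.088),K=(405.8,254.3,.139)).items():
    r=im[int(v)-12:int(v)+13,int(u)-12:int(u)+13]
    col=im[int(v)-2:int(v)+3,int(u)-2:int(u)+3].reshape(-1,3).mean(0)
    print(nm,col)
    m=(np.abs(r.astype(int)-col).max(2)<(14 if nm!='K' else 40)).astype(np.uint8)
    n,l,s,ce=cv2.connectedComponentsWithStats(m); i=1+s[1:,4].argmax()
    uv=ce[i]+[int(u)-12,int(v)-12]; print(s[i],uv,onz(c,*uv,zz))
E
```

```text
scope
0.4 1423 [0.003 0.007 0.009 0.011] | 0.44 1748 [0.004 0.212 0.415 0.422] | 0.48 2356 [0.224 0.431 0.434 0.437] | 0.52 2013 [0.375 0.408 0.422 0.427] | 0.56 1592 [0.376 0.396 0.401 0.404] | 0.6 996 [0.182 0.368 0.375 0.38 ] | 0.64 898 [0.181 0.263 0.318 0.322] | 0.68 507 [0.004 0.193 0.195 0.197] | 0.72 1455 [0.061 0.115 0.117 0.12 ] | 0.76 1407 [0.109 0.117 0.119 0.121] | 0.8 1341 [0.111 0.118 0.12  0.121] | 0.84 887 [0.008 0.113 0.117 0.123] | 0.88 815 [0.003 0.011 0.027 0.032] | 0.92 1207 [0.002 0.007 0.009 0.011] | 0.96 9881 [0.237 0.386 0.397 0.402] | 
lamp
0.4 4566 [0.004 0.052 0.054 0.06 ] | 0.44 4787 [0.051 0.087 0.092 0.101] | 0.48 4742 [0.058 0.14  0.172 0.185] | 0.52 4614 [0.077 0.202 0.205 0.207] | 0.56 4793 [0.064 0.203 0.205 0.209] | 0.6 4089 [0.027 0.203 0.205 0.211] | 0.64 4556 [0.005 0.203 0.205 0.209] | 0.68 9191 [0.205 0.26  0.263 0.268] | 0.72 6995 [0.261 0.266 0.267 0.271] | 0.76 4594 [0.264 0.275 0.277 0.281] | 0.8 4294 [0.264 0.276 0.278 0.282] | 0.84 4692 [0.27  0.305 0.314 0.322] | 0.88 5380 [0.264 0.382 0.39  0.398] | 0.92 4201 [0.261 0.434 0.439 0.442] | 0.96 13968 [0.283 0.384 0.392 0.398] | 
L [146.32 150.12 157.28]
[  3   3  19  19 276] [361.75362319 259.63405797] [0.49731354 0.05608394 0.088     ]
R [143.96 147.88 156.52]
[  3   0  19  25 310] [444.49677419 267.8       ] [ 0.47634214 -0.14381799  0.088     ]
K [61.04 64.12 69.12]
[  4   4  17  17 215] [405.37209302 253.76744186] [ 0.50446607 -0.04159022  0.139     ]
```

View pics/b.png

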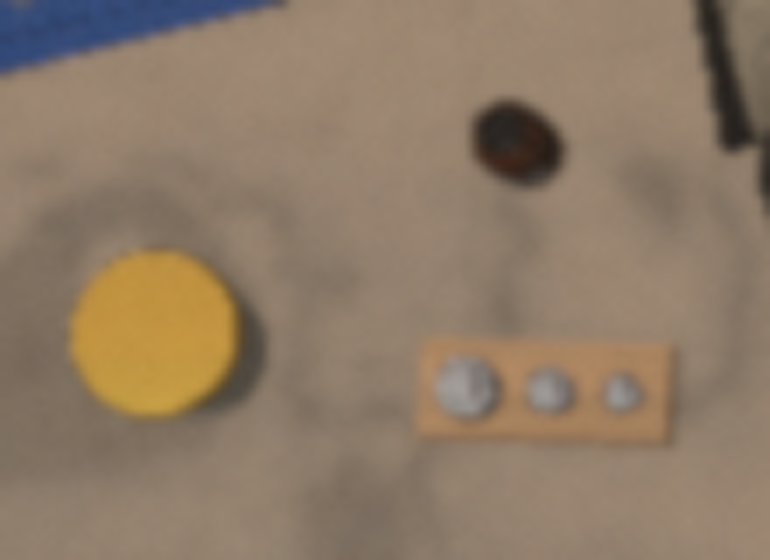

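The block crop shows the weights at (466,388), (550,389) and (622,390), the bottle cap at (517,142) and the big cup at (155,333). The microscope is 0.43 m tall, so I need its footprint on the robot's side.

```bash
python3 - <<'E'
from h import *
z=np.load('pics/top0.npz');c={k:z[k] for k in('fovy','cx','cy','R','t')};im=z['im'];d=z['d']
P=cloud(d,c);P[d==0]=np.nan
for y in np.arange(.1,.34,.03):
  m=(P[...,1]>=y)&(P[...,1]<y+.03)&(P[...,2]>.03)&(P[...,0]>.36)&(P[...,0]<.7)
  Q=P[m]; print(round(y,2),m.sum(), Q[:,0].min().round(3) if len(Q) else '', [ (h,Q[Q[:,2]>h][:,0].min().round(3)) for h in(.1,.2,.3,.38) if (Q[:,2]>h).any()])
for n,(u,v,zz) in dict(w1=(466,388,.033),w2=(550,389,.024),w3=(622,390,.019),blkNW=(421,340,.016),blkSE=(670,440,.016),blkNE=(672,347,.016),blkSW=(418,436,.016),big=(155,333,.07),bot=(517,142,.066)).items(): print(n,onz(c,160+u/7,215+v/7,zz).round(4))
print(np.linalg.norm(ctrl.get_state()['eef_pos'][:2]))
from scipy.spatial.transform import Rotation as R
s=ctrl.get_state();M=R.from_quat(s['tcp_rot']).as_matrix();print(M.round(3))
cw=imaging.get_calibration('wrist');Rw=np.array(cw['R']);print('cam in tool',(M.T@(-Rw.T@cw['t']-s['eef_pos'])).round(3),(M.T@Rw.T).round(2),cw['fovy'])
E
```

```text
0.1 3 0.673 []
0.13 312 0.488 [(0.1, np.float64(0.493)), (0.2, np.float64(0.493)), (0.3, np.float64(0.493)), (0.38, np.float64(0.493))]
0.16 1492 0.46 [(0.1, np.float64(0.46)), (0.2, np.float64(0.475)), (0.3, np.float64(0.487)), (0.38, np.float64(0.487))]
0.19 1586 0.455 [(0.1, np.float64(0.455)), (0.2, np.float64(0.468)), (0.3, np.float64(0.48)), (0.38, np.float64(0.48))]
0.22 1482 0.458 [(0.1, np.float64(0.458)), (0.2, np.float64(0.472)), (0.3, np.float64(0.475)), (0.38, np.float64(0.475))]
0.25 540 0.475 [(0.1, np.float64(0.489)), (0.2, np.float64(0.489)), (0.3, np.float64(0.489)), (0.38, np.float64(0.489))]
0.28 377 0.542 [(0.1, np.float64(0.542))]
0.31 17 0.482 [(0.1, np.float64(0.649))]
0.34 33 0.474 []
w1 [0.4782 0.394  0.033 ]
w2 [0.4786 0.365  0.024 ]
w3 [0.4786 0.3395 0.019 ]
blkNW [0.4977 0.4141 0.016 ]
blkSE [0.4604 0.3221 0.016 ]
blkNE [0.4946 0.3218 0.016 ]
blkSW [0.4624 0.4142 0.016 ]
big [0.4946 0.4973 0.07  ]
bot [0.5627 0.3719 0.066 ]
0.6743656278202628
[[-0.951  0.311 -0.001]
 [ 0.311  0.951 -0.002]
 [ 0.    -0.002 -1.   ]]
cam in tool [ 0.068 -0.001 -0.157] [[-0.   -0.96 -0.27]
 [ 1.   -0.    0.  ]
 [-0.   -0.27  0.96]] 67.63812233599025
```

```bash
python3 -m handwheel '[0.1,-0.245,0.073,0,0,0.067, 0.1,-0.245,0.073,0,0,0.067, 0.1,-0.245,0.073,0,0,0, 0.1,-0.245,0.073,0,0,0, 0.1,-0.245,0.073,0,0,0]' 0.65 30; python3 -m handwheel '[0.1,-0.245,0,0,0,0, 0.1,-0.245,0,0,0,0, 0.1,-0.245,0,0,0,0, 0.1,-0.245,0,0,0,0]'
python3 - <<'E'
from h import *
z=np.load('pics/top0.npz');c={k:z[k] for k in('fovy','cx','cy','R','t')};P=cloud(z['d'],c);
for y in np.arange(-.46,-.1,.03):
  for a,b in((.38,.46),(.46,.54),(.54,.62),(.62,.68)):
    m=(abs(P[...,1]-y)<.015)&(P[...,0]>a)&(P[...,0]<b)&(z['d']>0); print(round(y,2),a,np.percentile(P[m][:,2],98).round(3),end=' ')
  print()
E
```

```text
time: 0.52
eef_pos: [0.2846, 0.456, 0.2703]
tcp_rot: [0.052, 0.999, -0.001, -0.0]
contact_force: [0.5, 0.2, -0.5]
opening: 0.65
finger_force: 0.0
time: 0.85
eef_pos: [0.3445, 0.309, 0.2703]
tcp_rot: [0.052, 0.999, -0.0, -0.0]
contact_force: [0.5, 0.0, 0.1]
opening: 0.65
finger_force: 0.0
-0.46 0.38 0.031 -0.46 0.46 0.186 -0.46 0.54 0.2 -0.46 0.62 0.192 
-0.43 0.38 0.008 -0.43 0.46 0.009 -0.43 0.54 0.01 -0.43 0.62 0.009 
-0.4 0.38 0.062 -0.4 0.46 0.082 -0.4 0.54 0.094 -0.4 0.62 0.008 
-0.37 0.38 0.063 -0.37 0.46 0.086 -0.37 0.54 0.097 -0.37 0.62 0.007 
-0.34 0.38 0.061 -0.34 0.46 0.088 -0.34 0.54 0.097 -0.34 0.62 0.008 
-0.31 0.38 0.06 -0.31 0.46 0.086 -0.31 0.54 0.097 -0.31 0.62 0.008 
-0.28 0.38 0.059 -0.28 0.46 0.085 -0.28 0.54 0.096 -0.28 0.62 0.008 
-0.25 0.38 0.057 -0.25 0.46 0.078 -0.25 0.54 0.093 -0.25 0.62 0.008 
-0.22 0.38 0.009 -0.22 0.46 0.008 -0.22 0.54 0.008 -0.22 0.62 0.008 
-0.19 0.38 0.007 -0.19 0.46 0.049 -0.19 0.54 0.008 -0.19 0.62 0.009 
-0.16 0.38 0.087 -0.16 0.46 0.094 -0.16 0.54 0.007 -0.16 0.62 0.008 
-0.13 0.38 0.089 -0.13 0.46 0.093 -0.13 0.54 0.053 -0.13 0.62 0.054
```

```bash
python3 -m handwheel '[0.09,-0.242,0,0,0,0, 0.09,-0.242,0,0,0,0, 0.09,-0.242,0,0,0,0]'; python3 -m handwheel '[0.078,-0.265,0,0,0,0, 0.078,-0.265,0,0,0,0, 0.078,-0.265,0,0,0,0]';python3 -m handwheel '[0.156,-0.2,0,0,0,0, 0.156,-0.2,0,0,0,0, 0.156,-0.2,0,0,0,0, 0.156,-0.2,0,0,0,0, 0.156,-0.2,0,0,0,0]';python3 -m handwheel '[0.156,-0.2,-0.05,0,0,0]'
python3 - <<'E'
from h import *
im,d,c=shot('wrist','w1');print(onz(c,320,240,.05),ctrl.get_state()['eef_pos'])
E
```

```text
time: 1.1
eef_pos: [0.385, 0.2002, 0.2703]
tcp_rot: [0.052, 0.999, -0.0, -0.0]
contact_force: [1.5, 0.9, -0.0]
opening: 0.65
finger_force: 0.0
time: 1.35
eef_pos: [0.42, 0.0808, 0.2704]
tcp_rot: [0.053, 0.999, 0.0, 0.0]
contact_force: [1.1, -0.2, 0.9]
opening: 0.647
finger_force: 0.0
time: 1.77
eef_pos: [0.5377, -0.0691, 0.2701]
tcp_rot: [0.053, 0.999, 0.0, -0.0]
contact_force: [0.1, -0.2, 0.6]
opening: 0.65
finger_force: 0.0
time: 1.85
eef_pos: [0.562, -0.0993, 0.2642]
tcp_rot: [0.053, 0.999, -0.0, 0.001]
contact_force: [0.8, 0.3, 1.5]
opening: 0.653
finger_force: 0.0
[ 0.59698115 -0.10557274  0.05      ] [ 0.56410331 -0.10428179  0.26025711]
```

View pics/w1.png

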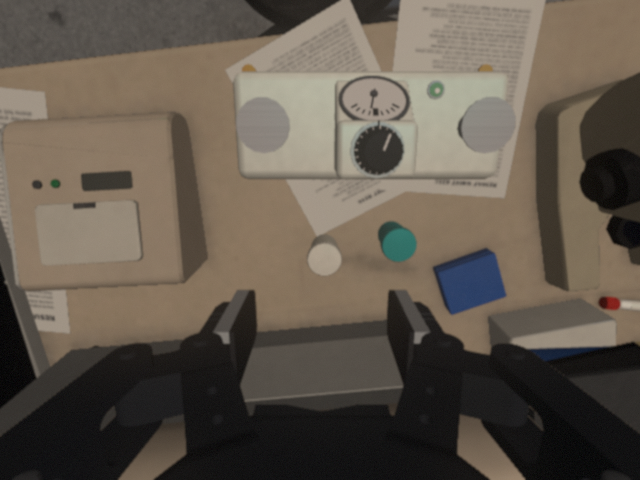

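The wrist picture shows the white lid at (325,257), the turquoise lid at (398,242), the right pan at (263,125), the left pan at (488,125) and the knob at (378,149).

```bash
cat >> h.py <<'E'
def blob(im,c,u,v,z,tol=14,h=40):
    u0,v0=max(int(u)-h,0),max(int(v)-h,0); r=im[v0:v0+2*h,u0:u0+2*h].astype(int)
    iu,iv=int(u)-u0,int(v)-v0; col=np.median(r[iv-3:iv+4,iu-3:iu+4].reshape(-1,3),0)
    m=(np.abs(r-col).max(2)<tol).astype(np.uint8); m=cv2.morphologyEx(m,cv2.MORPH_OPEN,np.ones((3,3),np.uint8))
    n,l,s,ce=cv2.connectedComponentsWithStats(m); i=l[iv,iu]
    cn=max(cv2.findContours((l==i).astype(np.uint8),0,1)[0],key=len); (x,y),rad=cv2.minEnclosingCircle(cn)
    e=cv2.fitEllipse(cv2.convexHull(cn)); f=240/np.tan(np.radians(c['fovy'])/2)
    p=onz(c,e[0][0]+u0,e[0][1]+v0,z); dep=(np.array(c['R'])@p+c['t'])[2]
    return p.round(4),(np.array(e[1])*dep/f*1000).round(1),s[i]
E
python3 - <<'E'
from h import *
z=np.load('pics/w1.npz');c={k:z[k] for k in('fovy','cx','cy','R','t')};im=z['im']
for n,u,v,h,t in(('lid',325,257,.053,25),('panR',263,125,.088,14),('panL',492,125,.088,14),('knob',385,160,.139,25),('turq',398,242,.053,25)):
    print(n,*blob(im,c,u,v,h,t))
E
```

```text
lid [ 0.6182 -0.1032  0.053 ] [34.4 35.5] [ 23  27  33  32 823]
panR [ 0.4756 -0.1446  0.088 ] [47.5 51.1] [  14   13   53   55 2344]
panL [0.492  0.0585 0.088 ] [46.5 67.1] [  10    0   54   68 2526]
knob [ 0.506  -0.0507  0.139 ] [35.1 36.3] [  10    7   48   47 1567]
turq [ 0.6101 -0.022   0.053 ] [34.2 36.5] [ 25  26  33  33 864]
```

```bash
python3 -m handwheel '[0.18,0.005,-0.2,0,0,0, 0.18,0.005,-0.2,0,0,0, 0,0,-0.25,0,0,0, 0,0,-0.25,0,0,0, 0,0,0,0,0,0]' 0.65
python3 -c "
from h import *
s=ctrl.get_state();print(s['eef_pos'],s['opening'])"
```

```text
time: 2.32
eef_pos: [0.6085, -0.0938, 0.1177]
tcp_rot: [0.053, 0.999, 0.002, -0.009]
contact_force: [-1.4, 0.9, -1.8]
opening: 0.65
finger_force: 0.0
[ 0.60846847 -0.09381469  0.11770092] 0.6497225908766707
```

```bash
python3 -m handwheel '[0,0,0,0,0,0,0,0,0,0,0,0]'
python3 -c "
from h import *
s=ctrl.get_state();print(s['eef_pos'],s['tcp_rot'],s['qpos'],s['dq'],s['joint_efforts'],s['contact_force'])"
```

```text
time: 2.48
eef_pos: [0.6155, -0.0961, 0.1302]
tcp_rot: [0.053, 0.999, -0.0, 0.001]
contact_force: [-0.0, -0.4, 1.2]
opening: 0.648
finger_force: 0.0
[ 0.61553171 -0.09606635  0.13016769] [ 5.26315107e-02  9.98613253e-01 -3.26389791e-04  1.17827443e-03] [-3.17495086e-01  2.53631732e-01  1.78042535e+00 -1.47552215e-05
  1.10509032e+00 -1.78297304e+00] [-0.00022644 -0.03385355 -0.03614597 -0.00050581 -0.00458215  0.00033745] [ 1.14270355e-02 -3.48892093e+01 -2.52738440e+01 -3.14778745e-04
  4.74137301e-02  1.37261250e-04] [-0.03311809 -0.3796046   1.21685191]
```

```bash
python3 -m handwheel '[0.02,-0.045,-0.1,0,0,0, 0,0,-0.13,0,0,0,0,0,0,0,0,0,0,0,0,0,0,0]'
python3 - <<'E'
from h import *
im,d,c=shot('wrist','w2');s=ctrl.get_state();print(s['eef_pos'])
m=(im.min(2)>165).astype(np.uint8);n,l,st,ce=cv2.connectedComponentsWithStats(m)
for i in np.argsort(-st[1:,4])[:5]+1: print(st[i],ce[i],onz(c,*ce[i],.053))
print(proj(c,np.array([.6186,-.1028,.053])))
E
```

```text
time: 2.82
eef_pos: [0.6184, -0.1028, 0.096]
tcp_rot: [0.053, 0.999, -0.0, 0.001]
contact_force: [0.2, -0.1, 0.6]
opening: 0.653
finger_force: 0.0
[ 0.61894613 -0.10294488  0.09662847]
(np.float64(323.20741165689435), np.float64(260.7552750252696))
```

View pics/w2.png

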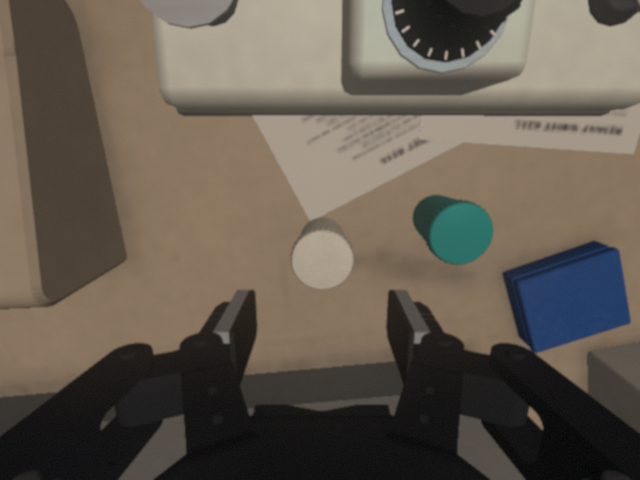

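The lid is at (322,259), within 2 px of the predicted (323,261) and centred between the fingers. Going down to grip.

```bash
python3 -m handwheel '[0,0,-0.175,0,0,0, 0,0,-0.175,0,0,0, 0,0,0,0,0,0]'; python3 -m handwheel '[0,0,0,0,0,0,0,0,0,0,0,0,0,0,0,0,0,0,0,0,0,0,0,0,0,0,0,0,0,0]' 0.2 30;python3 -m handwheel '[0,0,0.1,0,0,0,0,0,0.2,0,0,0,0,0,0.2,0,0,0,0,0,0.2,0,0,0,0,0,0.2,0,0,0]'
```

```text
time: 3.12
eef_pos: [0.6154, -0.1017, 0.0386]
tcp_rot: [0.053, 0.999, 0.001, -0.003]
contact_force: [-1.4, 0.4, -0.6]
opening: 0.65
finger_force: 0.0
time: 3.53
eef_pos: [0.6186, -0.1028, 0.0429]
tcp_rot: [0.053, 0.999, -0.0, 0.001]
contact_force: [-0.4, -0.2, 0.3]
opening: 0.197
finger_force: 0.0
time: 3.95
eef_pos: [0.6176, -0.1025, 0.1782]
tcp_rot: [0.053, 0.999, -0.0, 0.0]
contact_force: [0.5, 0.2, 0.3]
opening: 0.205
finger_force: 0.0
```

```bash
python3 - <<'E'
from h import *
im,d,c=shot('wrist','w3')
E
```

```text
(no output)
```

View pics/w3.png

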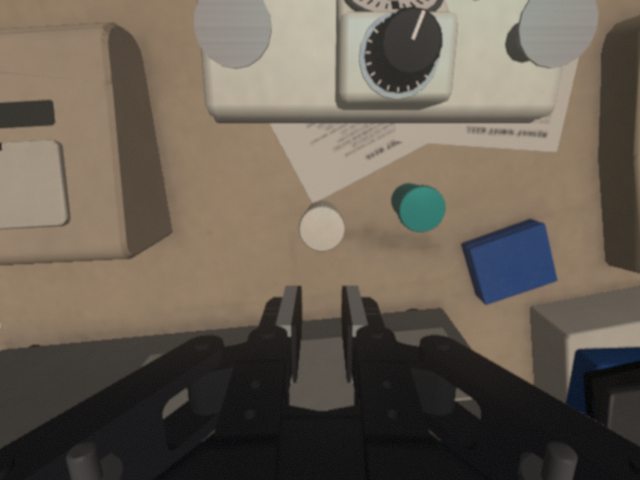

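```bash
python3 - <<'E'
from h import *
s=ctrl.get_state();print(s['eef_pos'])
for n in('w2','w3'):
    z=np.load(f'pics/{n}.npz');c={k:z[k] for k in('fovy','cx','cy','R','t')};P=cloud(z['d'],c)
    o=-c['R'].T@c['t'];print(n,'cam',o, 'tcp?', proj(c,s['eef_pos']))
    for u,v in ((322,245),(294,290),(351,290),(295,310),(240,295),(403,295),(245,305),(322,228)): print((u,v),P[v,u].round(4),z['d'][v,u])
im,d,c=shot('top','top1');cv2.imwrite('pics/t1.png',cv2.resize(im[150:300,330:500],None,fx=4.5,fy=4))
E
```

```text
[ 0.62135252 -0.10361243  0.18638145]
w2 cam [ 0.55006534 -0.09658714  0.25318571] tcp? (np.float64(323.90515701819425), np.float64(457.4821085922375))
(322, 245) [ 0.6091 -0.1025  0.0522] 0.20953827
(294, 290) [ 6.581e-01 -1.292e-01 -5.000e-04] 0.27443424
(351, 290) [ 0.6628 -0.0858 -0.0007] 0.27463955
(295, 310) [ 0.6751 -0.1306 -0.001 ] 0.27955043
(240, 295) [ 0.6044 -0.1341  0.1252] 0.13896754
(403, 295) [ 0.6115 -0.0711  0.1245] 0.13980064
(245, 305) [ 0.6053 -0.1307  0.1329] 0.1317182
(322, 228) [ 0.5995 -0.1015  0.0498] 0.20923764
w3 cam [ 0.54948732 -0.0963936   0.33554163] tcp? (np.float64(322.22737348125844), np.float64(304.9435165367262))
(322, 245) [ 0.6324 -0.1046  0.0517] 0.2957509
(294, 290) [ 0.606  -0.1135  0.2021] 0.14422935
(351, 290) [ 0.6087 -0.0906  0.2016] 0.14479089
(295, 310) [ 0.6068 -0.112   0.2186] 0.12852345
(240, 295) [ 6.914e-01 -1.946e-01 -3.000e-04] 0.36442196
(403, 295) [ 7.088e-01 -2.990e-02  2.000e-04] 0.36398566
(245, 305) [ 7.030e-01 -1.915e-01 -5.000e-04] 0.36772254
(322, 228) [ 0.6175 -0.103   0.0536] 0.2898457
```

View pics/t1.png

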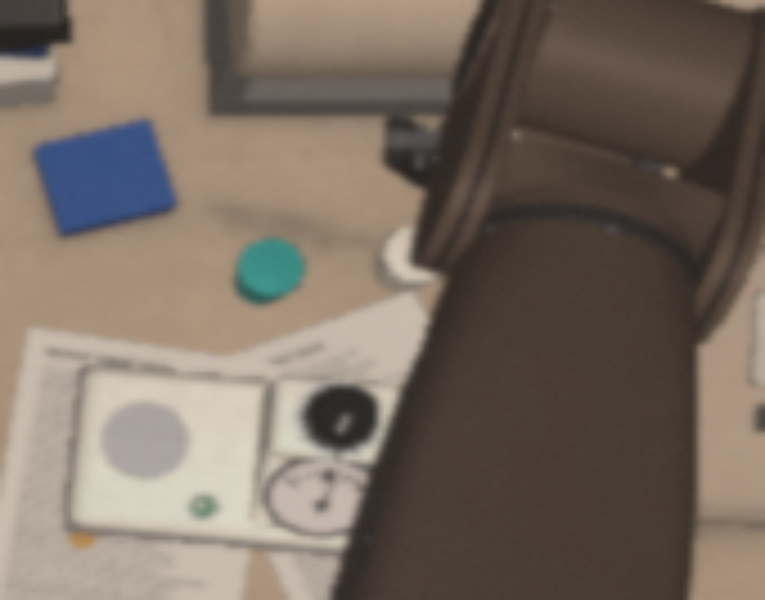

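The fingers closed above the lid. In the wrist pictures the fingertips sit about 22–27 mm behind the reported TCP, not 19 mm ahead of it, and the pixel gap between them against the opening confirms that depth. The cup hasn't moved, as the lid is still at (322,228). I'll retry about 38 mm deeper, watching the force.

```bash
python3 -m handwheel '[-0.018,0.005,-0.21,0,0,0,0,0,-0.21,0,0,0,0,0,-0.21,0,0,0,0,0,-0.21,0,0,0,0,0,0,0,0,0]' 0.65 30; python3 -m handwheel '[0,0,0,0,0,0,0,0,-0.15,0,0,0,0,0,0,0,0,0]'
python3 - <<'E'
from h import *
s=ctrl.get_state();im,d,c=shot('wrist','w4');P=cloud(d,c);print(s['eef_pos'],s['contact_force'],s['opening'])
g=cv2.cvtColor(im,cv2.COLOR_BGR2GRAY)
for u in (235,240,245,250,392,398,405,410): 
    col=P[200:340,u,2]; i=np.where(d[200:340,u]<.16)[0]; print(u,200+i[0] if len(i) else None, P[200+i[0]+1,u].round(4) if len(i) else '')
E
```

```text
time: 4.47
eef_pos: [0.6091, -0.0999, 0.0422]
tcp_rot: [0.053, 0.999, 0.002, -0.007]
contact_force: [-1.6, 2.1, -1.2]
opening: 0.649
finger_force: 0.0
time: 4.72
eef_pos: [0.6146, -0.1017, 0.0274]
tcp_rot: [0.053, 0.999, 0.0, -0.001]
contact_force: [-1.1, 1.2, -1.3]
opening: 0.653
finger_force: 0.0
[ 0.61463208 -0.10173712  0.02741348] [-1.09499704  1.1996192  -1.25238133] 0.6527724705036599
235 293 [ 0.6005 -0.1352  0.0559]
240 229 [ 5.876e-01 -1.433e-01  2.000e-04]
245 212 [ 5.788e-01 -1.392e-01  2.000e-04]
250 289 [ 0.601  -0.1301  0.0521]
392 289 [ 0.6072 -0.0736  0.0518]
398 289 [ 0.6074 -0.0712  0.0518]
405 289 [ 0.6078 -0.0683  0.0518]
410 296 [ 0.6081 -0.0678  0.0579]
```

```bash
python3 -m handwheel '[0.025,-0.007,-0.155,0,0,0,0,0,0,0,0,0,0,0,0,0,0,0]'; python3 -m handwheel '[0,0,0,0,0,0,0,0,0,0,0,0,0,0,0,0,0,0,0,0,0,0,0,0,0,0,0,0,0,0]' 0.3 30
```

```text
time: 5.02
eef_pos: [0.6187, -0.1028, 0.0054]
tcp_rot: [0.053, 0.999, 0.0, -0.0]
contact_force: [0.9, 0.1, 0.8]
opening: 0.649
finger_force: 0.0
time: 5.43
eef_pos: [0.62, -0.1032, 0.0066]
tcp_rot: [0.053, 0.999, -0.0, 0.001]
contact_force: [-1.1, 0.5, 6.8]
opening: 0.434
finger_force: 30.1
```

```bash
python3 -m handwheel '[0,0,0.1,0,0,0,0,0,0.2,0,0,0,0,0,0.2,0,0,0,0,0,0.2,0,0,0,0,0,0.17,0,0,0]'; python3 -m handwheel '[0,0.2,0,0,0,0,0,0.2,0,0,0,0,0,0.2,0,0,0,0,0,0.2,0,0,0,0,0,0.26,0,0,0,0]';python3 -m handwheel '[-0.2,0,0,0,0,0,-0.2,0,0,0,0,0,-0.2,0,0,0,0,0,-0.15,0,0,0,0,0,0,0,0,0,0,0]'
python3 - <<'E'
from h import *
im,d,c=shot('top','top2');s=ctrl.get_state();print(s['eef_pos'],s['tcp_rot'],s['opening'],s['finger_force'])
im,d,c=shot('wrist','w5')
E
```

```text
time: 5.85
eef_pos: [0.6188, -0.1029, 0.1378]
tcp_rot: [0.053, 0.999, -0.0, 0.001]
contact_force: [1.3, 0.2, -0.6]
opening: 0.436
finger_force: 30.3
time: 6.27
eef_pos: [0.6183, 0.0564, 0.1357]
tcp_rot: [0.053, 0.999, -0.0, 0.0]
contact_force: [0.4, -0.2, -0.9]
opening: 0.438
finger_force: 30.3
time: 6.68
eef_pos: [0.5015, 0.0569, 0.1341]
tcp_rot: [0.052, 0.999, 0.0, -0.002]
contact_force: [0.5, 0.2, -0.2]
opening: 0.438
finger_force: 30.4
[0.50411779 0.05655353 0.13493681] [ 5.24598741e-02  9.98622952e-01  2.67311017e-05 -4.00388115e-04] 0.4400585358979358 30.403348803520203
```

View pics/w5.png

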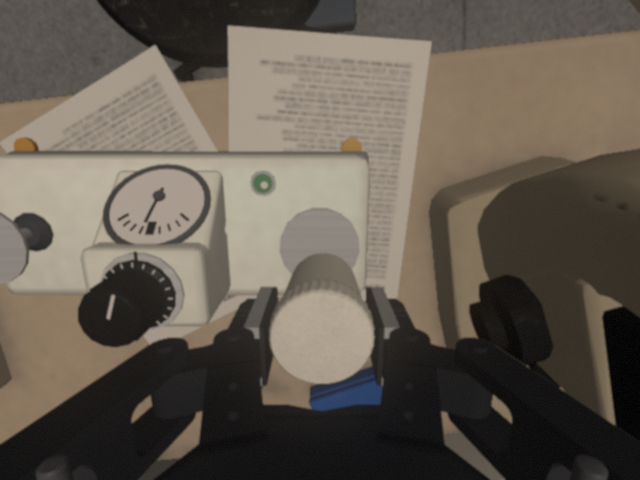

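The cup is held straight, with its lid centre near (323,328). The left pan is at (320,247) and partly hidden by the cup.

```bash
python3 - <<'E'
from h import *
z=np.load('pics/w5.npz');c={k:z[k] for k in('fovy','cx','cy','R','t')};im=z['im'];P=cloud(z['d'],c)
col=np.median(im[225:245,305:335].reshape(-1,3),0);print(col)
m=(np.abs(im.astype(int)-col).max(2)<12).astype(np.uint8);m=cv2.morphologyEx(m,cv2.MORPH_OPEN,np.ones((3,3)))
n,l,s,ce=cv2.connectedComponentsWithStats(m);i=l[235,320];print(s[i])
cn=max(cv2.findContours((l==i).astype(np.uint8),0,1)[0],key=len)[:,0]
p=np.array([onz(c,u,v,.088)[:2] for u,v in cn if v<250 ])
A=np.c_[2*p,np.ones(len(p))];x=np.linalg.lstsq(A,(p**2).sum(1),rcond=None)[0];print('panL',x[:2],'r',np.sqrt(x[2]+x[0]**2+x[1]**2))
print('pan z',np.median(P[225:245,300:340,2]))
L=P[300:365,285:360].reshape(-1,3);Q=L[(L[:,2]>np.percentile(L[:,2],30))];print('lid',np.median(Q,0),L[:,2].max())
print('lid c',onz(c,323,328,np.median(Q[:,2])), 'TCP(from cam)',-c['R'].T@c['t'])
# cup silhouette foot
for v in (258,262,266,272,285): 
    r=P[v,270:370];k=np.where((r[:,2]>.1))[0]; print(v,270+k.min() if len(k) else'',270+k.max() if len(k) else '', P[v,322].round(3))
for nm in('top2',):
    z=np.load('pics/top2.npz');ct={k:z[k] for k in('fovy','cx','cy','R','t')};print('knob',blob(z['im'],ct,403,256,.139,25,14))
E
```

```text
[128. 135. 143.]
[ 280  208   79   64 3393]
panL [0.4963124  0.05500385] r 0.023105209734213917
pan z 0.08825789282476448
lid [0.4999379  0.05730774 0.1809672 ] 0.29237314370090506
lid c [0.4984592  0.05661116 0.1809672 ] TCP(from cam) [0.43626398 0.06260051 0.29237314]
258 305 341 [0.487 0.058 0.139]
262 297 346 [0.487 0.058 0.145]
266 296 349 [0.486 0.058 0.152]
272 293 353 [0.486 0.058 0.16 ]
285 288 357 [0.484 0.058 0.176]
knob (array([ 0.4955, -0.0278,  0.139 ]), array([60.6, 81.7]), array([  0,   0,  24,  28, 525], dtype=int32))
```

```bash
python3 -m handwheel '[-0.037,-0.008,-0.1,0,0,0,0,0,-0.12,0,0,0,0,0,-0.02,0,0,0,0,0,0,0,0,0,0,0,0,0,0,0]'
python3 -c "
from h import *
s=ctrl.get_state();print(s['eef_pos'],s['contact_force'])"; python3 -m handwheel '[0,0,-0.015,0,0,0,0,0,-0.01,0,0,0,0,0,-0.01,0,0,0,0,0,0,0,0,0,0,0,0,0,0,0]'
python3 -c "
from h import *
s=ctrl.get_state();print(s['eef_pos'],s['contact_force'])"
```

```text
time: 7.2
eef_pos: [0.5016, 0.0548, 0.0995]
tcp_rot: [0.053, 0.999, -0.0, 0.0]
contact_force: [0.5, 1.0, -0.5]
opening: 0.437
finger_force: 30.4
[0.50163956 0.05479554 0.09951054] [ 0.53017362  0.97144323 -0.52883856]
time: 7.62
eef_pos: [0.5007, 0.055, 0.0938]
tcp_rot: [0.053, 0.999, -0.0, 0.0]
contact_force: [0.1, 0.6, 0.4]
opening: 0.442
finger_force: 30.4
[0.50069448 0.05496084 0.09381183] [0.08868165 0.56322181 0.38786201]
```

```bash
python3 -m handwheel '[-0.013,0.003,-0.008,0,0,0,0,0,-0.008,0,0,0,0,0,0,0,0,0,0,0,0,0,0,0]'; python3 -m handwheel '[0,0,-0.007,0,0,0,0,0,0,0,0,0,0,0,0,0,0,0]'
python3 - <<'E'
from h import *
s=ctrl.get_state();print(s['eef_pos'],s['contact_force'])
im,d,c=shot('wrist','w6');P=cloud(d,c)
for v in range(200,262,4): print(v,P[v,322].round(4))
E
```

```text
time: 7.95
eef_pos: [0.4985, 0.0555, 0.0912]
tcp_rot: [0.053, 0.999, 0.0, -0.0]
contact_force: [-0.4, 0.2, -0.6]
opening: 0.441
finger_force: 30.4
time: 8.2
eef_pos: [0.4988, 0.0555, 0.0904]
tcp_rot: [0.053, 0.999, 0.0, 0.0]
contact_force: [0.6, 0.8, 0.6]
opening: 0.438
finger_force: 30.5
[0.49881452 0.05545254 0.09042997] [0.60223009 0.77490751 0.59317036]
200 [0.4626 0.0586 0.0501]
204 [0.465  0.0583 0.0488]
208 [0.4673 0.0581 0.0488]
212 [0.4694 0.0579 0.0497]
216 [0.4717 0.0576 0.0492]
220 [0.4741 0.0574 0.0491]
224 [0.4763 0.0571 0.0495]
228 [0.4789 0.0569 0.0484]
232 [0.4811 0.0566 0.049 ]
236 [0.4743 0.0573 0.0835]
240 [0.4762 0.0571 0.0837]
244 [0.4782 0.0568 0.0835]
248 [0.4805 0.0566 0.0826]
252 [0.4814 0.0565 0.0861]
256 [0.4815 0.0565 0.0919]
260 [0.481  0.0565 0.0991]
```

The pan is fully down at z 0.0835 with the cup's foot on it, within 2 mm of the middle. Releasing.

```bash
python3 -m handwheel '[0,0,0,0,0,0,0,0,0,0,0,0,0,0,0,0,0,0,0,0,0,0,0,0]' 0.6; python3 -m handwheel '[0,0,0.1,0,0,0,0,0,0.2,0,0,0,0,0,0.25,0,0,0,0,0,0.27,0,0,0,0,0,0.27,0,0,0]'
python3 - <<'E'
from h import *
im,d,c=shot('wrist','w7');P=cloud(d,c);s=ctrl.get_state();print(s['eef_pos'],s['opening'])
g=(P[...,2]>.125)&(P[...,2]<.145)&(abs(P[...,0]-.497)<.03)&(abs(P[...,1]-.055)<.03)
v,u=np.where(g);print(g.sum(),(P[g].min(0)+P[g].max(0))/2,P[g].max(0)-P[g].min(0))
cv2.imwrite('pics/w7s.png',im)
E
```

```text
time: 8.58
eef_pos: [0.4986, 0.0554, 0.0902]
tcp_rot: [0.053, 0.999, -0.0, -0.0]
contact_force: [0.2, 0.2, 0.1]
opening: 0.6
finger_force: 0.0
time: 9.0
eef_pos: [0.498, 0.0555, 0.255]
tcp_rot: [0.053, 0.999, 0.0, -0.001]
contact_force: [1.2, 0.2, -1.2]
opening: 0.602
finger_force: 0.0
[0.50268677 0.05517786 0.2656728 ] 0.5994685534135119
1767 [0.49728203 0.05519761 0.131937  ] [0.03831803 0.0378934  0.01303232]
```

View pics/w7.png

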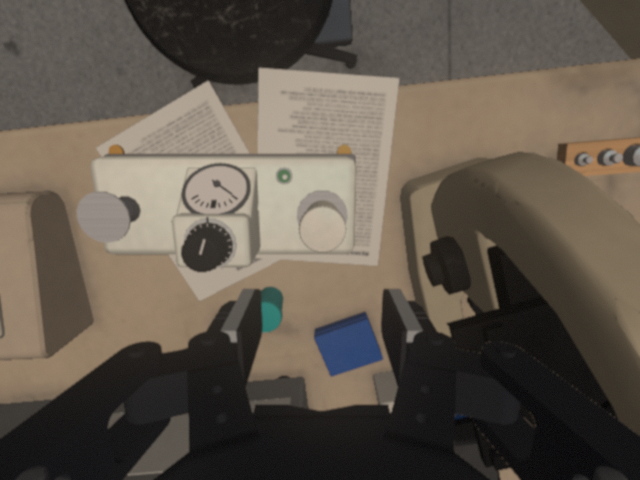

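The cup stands within 0.5 mm of the pan's middle (lid at (322,228)), and the pointer is hard left. I've used all 10 pictures, so from here I'll measure by numbers only. Next is the weight. I'll turn 90° so the jaws close along x, clear of the middle weight.

```bash
python3 -m handwheel '[-0.184,0.055,0.02,0,0,-0.0769,-0.184,0.055,0.02,0,0,-0.0769,-0.184,0.055,0,0,0,-0.0769]' 0.5; python3 -m handwheel '[-0.078,0.265,0,0,0,-0.0769,-0.078,0.265,0,0,0,-0.0769,-0.078,0.265,0,0,0,-0.0769]'; python3 -m handwheel '[-0.09,0.242,0,0,0,-0.0769,-0.09,0.242,0,0,0,-0.0769,-0.09,0.242,0,0,0,-0.0769]';python3 -m handwheel '[0.19,0.189,0,0,0,-0.0769,0.19,0.189,0,0,0,-0.0769,0.19,0.189,0,0,0,-0.0769,0.15,0,0,0,0,-0.0769,0.0,0,0,0,0,0]'
python3 - <<'E'
from h import *
s=ctrl.get_state();im,d,c=shot('wrist','w8');P=cloud(d,c);print(s['eef_pos'],s['tcp_rot'],s['qpos'])
for n,x,y,h in(('w1',.478,.394,.042),('w2',.4785,.365,.033),('w3',.4785,.3395,.028)):
    g=(P[...,2]>h-.006)&(P[...,2]<h+.006)&(np.hypot(P[...,0]-x,P[...,1]-y)<.014);Q=P[g]
    print(n,g.sum(),np.median(Q,0).round(4),((Q.min(0)+Q.max(0))/2).round(4),(Q.max(0)-Q.min(0)).round(4),proj(c,np.array([x,y,h])))
m=(im[...,0]<im[...,2]-50)
zb=(P[...,2]>.012)&(P[...,2]<.02)&(abs(P[...,0]-.478)<.04)&(abs(P[...,1]-.366)<.07);Q=P[zb];print('blk',Q.min(0),Q.max(0),zb.sum())
E
```

```text
time: 9.3
eef_pos: [0.4154, 0.0803, 0.2604]
tcp_rot: [0.235, 0.972, 0.0, 0.001]
contact_force: [0.5, 1.0, -0.1]
opening: 0.501
finger_force: 0.0
time: 9.55
eef_pos: [0.3866, 0.1809, 0.2599]
tcp_rot: [0.379, 0.925, 0.0, 0.001]
contact_force: [1.3, 0.4, -0.2]
opening: 0.498
finger_force: 0.0
time: 9.8
eef_pos: [0.3521, 0.2757, 0.2597]
tcp_rot: [0.518, 0.855, 0.0, 0.0]
contact_force: [0.2, -0.6, -0.2]
opening: 0.502
finger_force: 0.0
time: 10.22
eef_pos: [0.4638, 0.3602, 0.2584]
tcp_rot: [0.707, 0.707, -0.0, 0.0]
contact_force: [0.0, 0.3, -0.2]
opening: 0.501
finger_force: 0.0
[0.46375474 0.36023429 0.25843482] [ 7.06961232e-01  7.07252136e-01 -2.27134015e-04  4.25815887e-04] [ 4.88172110e-01  6.39254048e-02  1.75261978e+00 -9.76668706e-04
  1.32523232e+00  4.87998229e-01]
w1 136 [0.4808 0.3958 0.0409] [0.4804 0.3957 0.0398] [0.0135 0.0124 0.006 ] (np.float64(334.2609946427719), np.float64(174.89075263634305))
w2 73 [0.4794 0.3663 0.0322] [0.4794 0.3656 0.0316] [0.0087 0.0101 0.0054] (np.float64(334.1885228790829), np.float64(201.4153111727037))
w3 45 [0.4787 0.3399 0.0273] [0.4787 0.3397 0.0271] [0.0067 0.0073 0.0034] (np.float64(333.8258039824934), np.float64(223.50618193883417))
blk [0.4607871  0.3225171  0.01207214] [0.49860775 0.41499903 0.01999448] 1994
```

```bash
python3 -m handwheel '[0.11,0.24,0,0,0,0,0,0,-0.26,0,0,0,0,0,-0.26,0,0,0,0,0,-0.26,0,0,0,0,0,-0.26,0,0,0]' 0.42; python3 -m handwheel '[0,0,-0.26,0,0,0,0,0,-0.1,0,0,0,0,0,0,0,0,0,0,0,0,0,0,0]'
python3 - <<'E'
from h import *
s=ctrl.get_state();im,d,c=shot('wrist','w9');P=cloud(d,c);print(s['eef_pos'],s['tcp_rot'],s['opening'])
g=(P[...,2]>.034)&(P[...,2]<.046)&(np.hypot(P[...,0]-.48,P[...,1]-.3955)<.012);Q=P[g]
print('head',g.sum(),((Q.min(0)+Q.max(0))/2).round(4),(Q.max(0)-Q.min(0)).round(4))
f=(d>0)&(d<.155); v,u=np.where(f[:, :]); 
for a,b in((200,321),(321,440)):
    k=(u>=a)&(u<b)&(v<320); vv=v[k].min(); uu=u[k][v[k]<=vv+2]; print(vv,uu.min(),uu.max(),np.median(P[vv+2,uu.min():uu.max()+1],0))
E
```

```text
time: 10.68
eef_pos: [0.4764, 0.395, 0.1026]
tcp_rot: [0.705, 0.709, 0.0, -0.0]
contact_force: [-1.0, 0.3, 0.3]
opening: 0.421
finger_force: 0.0
time: 11.02
eef_pos: [0.4763, 0.3948, 0.0493]
tcp_rot: [0.706, 0.709, -0.001, -0.0]
contact_force: [-0.8, -0.4, 0.4]
opening: 0.421
finger_force: 0.0
[0.47631641 0.39475172 0.04926943] [ 7.05544178e-01  7.08665133e-01 -1.01894357e-03 -3.23413256e-04] 0.4205137774668753
head 600 [0.4801 0.3955 0.0392] [0.0136 0.014  0.0081]
0 296 320 [0.47222193 0.50730831 0.06927203]
0 321 439 [0.49641286 0.50738404 0.06925034]
```

```bash
python3 -m handwheel '[0.025,0.005,-0.13,0,0,0,0,0,0,0,0,0,0,0,0,0,0,0]'
python3 - <<'E'
from h import *
s=ctrl.get_state();im,d,c=shot('wrist','w10');P=cloud(d,c);print(s['eef_pos'],s['tcp_rot'],s['contact_force'])
for u in (268,274,280,286,360,366,372,378):
    i=np.where((d[240:330,u]>.02)&(d[240:330,u]<.15))[0]+240
    print(u,i[:1],P[i[0]+1,u].round(4) if len(i) else '')
g=(P[...,2]>.034)&(P[...,2]<.046)&(np.hypot(P[...,0]-.48,P[...,1]-.3955)<.012);Q=P[g]
print('head',g.sum(),((Q.min(0)+Q.max(0))/2).round(4),(Q.max(0)-Q.min(0)).round(4))
E
```

```text
time: 11.32
eef_pos: [0.4817, 0.3964, 0.032]
tcp_rot: [0.706, 0.708, 0.001, 0.0]
contact_force: [-0.6, 0.0, -0.2]
opening: 0.422
finger_force: 0.0
[0.48169412 0.39644443 0.03195809] [7.05763541e-01 7.08447015e-01 7.86068078e-04 1.80731295e-04] [-0.62746523  0.02897347 -0.18985551]
268 [286] [0.4603 0.4061 0.0519]
274 [286] [0.4628 0.4061 0.052 ]
280 [] 
286 [] 
360 [] 
366 [286] [0.5008 0.4062 0.0521]
372 [286] [0.5031 0.4066 0.053 ]
378 [286] [0.5056 0.4065 0.0527]
head 729 [0.4802 0.3956 0.0389] [0.0134 0.0137 0.0085]
```

```bash
python3 -m handwheel '[-0.009,-0.005,-0.12,0,0,0,0,0,-0.1,0,0,0,0,0,0,0,0,0,0,0,0,0,0,0]'; python3 -m handwheel '[0,0,0,0,0,0,0,0,0,0,0,0,0,0,0,0,0,0,0,0,0,0,0,0,0,0,0,0,0,0]' 0.1 30
python3 -c "
from h import *
s=ctrl.get_state();print(s['eef_pos'],s['contact_force'])"
```

```text
time: 11.7
eef_pos: [0.4814, 0.3965, -0.0004]
tcp_rot: [0.706, 0.708, 0.002, 0.0]
contact_force: [-0.2, -0.6, 6.4]
opening: 0.422
finger_force: 2.8
time: 12.12
eef_pos: [0.4807, 0.3968, 0.0008]
tcp_rot: [0.706, 0.708, 0.001, -0.0]
contact_force: [-3.6, -1.2, 12.6]
opening: 0.24
finger_force: 31.0
[0.48069033 0.39681536 0.00082869] [-3.6236941  -1.19211854 12.58069141]
```

```bash
python3 -m handwheel '[0,0,0.05,0,0,0,0,0,0.1,0,0,0,0,0,0.2,0,0,0,0,0,0.25,0,0,0,0,0,0.25,0,0,0]';python3 -m handwheel '[0,0,0.26,0,0,0,0,0,0.26,0,0,0,0,0,0.26,0,0,0,0,0,0,0,0,0]'
python3 - <<'E'
from h import *
s=ctrl.get_state();print(s['eef_pos'],s['tcp_rot'],s['finger_force'],s['opening'])
im,d,c=shot('wrist','w11');P=cloud(d,c);e=s['eef_pos']
g=(d>0)&(np.hypot(P[...,0]-e[0],P[...,1]-e[1])<.009)&(P[...,2]>e[2]-.02)
Q=P[g];print(g.sum(),(Q-e).min(0),(Q-e).max(0))
T=Q[Q[:,2]>np.percentile(Q[:,2],60)]-e;print('top',np.median(T,0),(T.min(0)+T.max(0))/2)
for n,x,y,h in(('w2',.4794,.3658,.033),('w3',.4787,.3398,.028)):
    g=(P[...,2]>h-.006)&(P[...,2]<h+.006)&(np.hypot(P[...,0]-x,P[...,1]-y)<.012);Q=P[g];print(n,g.sum(),((Q.min(0)+Q.max(0))/2).round(4))
E
```

```text
time: 12.53
eef_pos: [0.4787, 0.3947, 0.1249]
tcp_rot: [0.706, 0.708, -0.002, -0.0]
contact_force: [1.3, 0.1, -1.3]
opening: 0.235
finger_force: 29.5
time: 12.87
eef_pos: [0.4835, 0.3977, 0.2533]
tcp_rot: [0.706, 0.708, 0.009, 0.002]
contact_force: [0.7, -0.2, 2.0]
opening: 0.238
finger_force: 29.5
[0.48351969 0.39769108 0.25330798] [0.70570297 0.70845149 0.00862513 0.00232677] 29.480245596641907 0.2382807054062321
3081 [-0.00875016 -0.00794111  0.00751955] [0.00896972 0.00899798 0.10755542]
top [6.74722958e-05 8.25705897e-03 9.54421984e-02] [0.00010228 0.00099062 0.07404393]
w2 68 [0.4793 0.366  0.0315]
w3 41 [0.4786 0.3402 0.0269]
```

```bash
python3 -m handwheel '[-0.23,-0.146,0.02,0,0,0,-0.23,-0.146,0.02,0,0,0,-0.23,-0.146,0.02,0,0,0,-0.23,-0.146,0.02,0,0,0,0,0,0,0,0,0]';python3 -m handwheel '[0.09,-0.242,0,0,0,0, 0.09,-0.242,0,0,0,0, 0.09,-0.242,0,0,0,0]'; python3 -m handwheel '[0.078,-0.265,0,0,0,0, 0.078,-0.265,0,0,0,0, 0.078,-0.265,0,0,0,0]'
python3 - <<'E'
from h import *
z=np.load('pics/w11.npz');c={k:z[k] for k in('fovy','cx','cy','R','t')};P=cloud(z['d'],c);e=np.array([.4835,.3977,.2533])
g=(z['d']>0)&(np.hypot(P[...,0]-e[0],P[...,1]-e[1])<.02);Q=P[g]-e
for a in np.arange(.0,.06,.004):
    T=Q[(Q[:,2]>=a)&(Q[:,2]<a+.004)]
    if len(T): print(round(a,3),len(T),T.min(0).round(4),T.max(0).round(4))
E
```

```text
time: 13.33
eef_pos: [0.335, 0.3044, 0.2507]
tcp_rot: [0.705, 0.709, -0.004, -0.001]
contact_force: [0.1, 0.8, -1.2]
opening: 0.238
finger_force: 29.5
time: 13.58
eef_pos: [0.3814, 0.198, 0.2526]
tcp_rot: [0.705, 0.709, -0.001, -0.0]
contact_force: [1.2, -0.3, -0.4]
opening: 0.234
finger_force: 29.5
time: 13.83
eef_pos: [0.417, 0.0779, 0.2526]
tcp_rot: [0.706, 0.709, -0.0, -0.0]
contact_force: [0.7, 0.6, -1.2]
opening: 0.236
finger_force: 29.5
0.004 3 [0.0022 0.0066 0.0073] [0.0072 0.0086 0.0078]
0.008 125 [-0.0094  0.002   0.008 ] [0.0106 0.0096 0.012 ]
0.012 174 [-0.0096  0.0016  0.012 ] [0.0107 0.0097 0.016 ]
0.016 228 [-0.016  -0.0121  0.016 ] [0.0166 0.0102 0.02  ]
0.02 366 [-0.0191 -0.0113  0.02  ] [0.019  0.0105 0.024 ]
0.024 1209 [-0.0191 -0.0121  0.024 ] [0.019  0.0106 0.028 ]
0.028 501 [-0.0192 -0.0127  0.028 ] [0.0191 0.0104 0.032 ]
0.032 308 [-0.0192 -0.0121  0.032 ] [0.0191 0.0105 0.036 ]
0.036 816 [-0.0191 -0.0125  0.036 ] [0.0192 0.0105 0.04  ]
0.04 884 [-0.0192 -0.0125  0.04  ] [0.0191 0.0103 0.044 ]
0.044 336 [-0.0186 -0.0128  0.044 ] [0.0192 0.0104 0.048 ]
0.048 666 [-0.0168 -0.0133  0.048 ] [0.0167 0.0103 0.052 ]
0.052 581 [-0.017  -0.0122  0.052 ] [0.0168 0.0109 0.056 ]
0.056 320 [-0.0163 -0.0096  0.056 ] [0.0162 0.0119 0.06  ]
```

```bash
python3 -m handwheel '[0.065,-0.246,0,0,0,0,0.065,-0.246,0,0,0,0,0.065,-0.246,0,0,0,0,0.065,-0.246,0,0,0,0,0.065,-0.246,0,0,0,0]';python3 -m handwheel '[0.065,-0.246,0,0,0,0,0,0,-0.2,0,0,0,0,0,-0.2,0,0,0,0,0,-0.2,0,0,0,0,0,0,0,0,0]'
python3 - <<'E'
from h import *
s=ctrl.get_state();print(s['eef_pos'],s['tcp_rot'],s['finger_force'])
im,d,c=shot('wrist','w12');P=cloud(d,c)
g=(d>0)&(P[...,2]>.087)&(P[...,2]<.096)&(np.hypot(P[...,0]-.476,P[...,1]+.144)<.04);Q=P[g];print('pan',g.sum(),Q.min(0),Q.max(0),np.median(Q,0))
E
```

```text
time: 14.25
eef_pos: [0.4657, -0.1067, 0.2524]
tcp_rot: [0.706, 0.708, -0.0, -0.001]
contact_force: [0.6, 0.5, -0.8]
opening: 0.236
finger_force: 29.5
time: 14.67
eef_pos: [0.471, -0.1397, 0.1556]
tcp_rot: [0.706, 0.708, -0.002, -0.007]
contact_force: [-1.4, 0.8, -2.0]
opening: 0.238
finger_force: 29.6
[ 0.47103067 -0.13968345  0.15557649] [ 0.70615415  0.70801554 -0.00223464 -0.00743751] 29.558488903421676
pan 3732 [ 0.45242445 -0.16558789  0.08850329] [ 0.49933295 -0.11980709  0.09376458] [ 0.47649521 -0.14146848  0.09137214]
```

```bash
python3 -m handwheel '[0.01,-0.01,-0.15,0,0,0,0,0,-0.15,0,0,0,0,0,-0.05,0,0,0,0,0,0,0,0,0,0,0,0,0,0,0]'
python3 -c "
from h import *
s=ctrl.get_state();print(s['eef_pos'],s['tcp_rot'],s['contact_force'])"
```

```text
time: 15.13
eef_pos: [0.4781, -0.1434, 0.1126]
tcp_rot: [0.706, 0.709, 0.0, 0.001]
contact_force: [-0.3, -0.6, -0.9]
opening: 0.237
finger_force: 29.6
[ 0.47812887 -0.1434373   0.11261287] [7.05691420e-01 7.08518967e-01 1.96966449e-04 6.73946425e-04] [-0.30115594 -0.57357833 -0.94981173]
```

Now .0275 m to go; ease down with a small x correction.

```bash
python3 -m handwheel '[-0.018,0.004,-0.08,0,0,0,0,0,-0.06,0,0,0,0,0,-0.02,0,0,0,0,0,0,0,0,0,0,0,0,0,0,0]'
python3 - <<'E'
from h import *
s=ctrl.get_state();print(s['eef_pos'],s['tcp_rot'],s['contact_force'])
im,d,c=shot('wrist','w13');P=cloud(d,c);e=s['eef_pos']
g=(d>0)&(P[...,2]>.086)&(P[...,2]<.0935)&(np.hypot(P[...,0]-.476,P[...,1]+.144)<.03);Q=P[g];print('pan',g.sum(),Q.min(0),Q.max(0),np.median(Q,0))
g=(d>0)&(abs(P[...,0]-e[0])<.003)&(P[...,1]>-.15)&(P[...,1]<-.12);Q=P[g]; Q=Q[np.argsort(Q[:,2])]
for a in np.arange(.086,.116,.003):
    T=Q[(Q[:,2]>=a)&(Q[:,2]<a+.003)]
    if len(T):print(a.round(3),len(T),T[:,1].min().round(4),T[:,1].max().round(4))
E
```

```text
time: 15.55
eef_pos: [0.4746, -0.1426, 0.0871]
tcp_rot: [0.706, 0.708, -0.0, -0.0]
contact_force: [0.4, -0.0, 0.1]
opening: 0.237
finger_force: 29.6
[ 0.47458512 -0.14257744  0.08707584] [ 7.05836959e-01  7.08374282e-01 -6.45437984e-05 -2.45019795e-04] [ 0.35943751 -0.0110489   0.13299898]
pan 3135 [ 0.45230064 -0.16620981  0.08834835] [ 0.49928912 -0.11977546  0.09348213] [ 0.47602016 -0.13111008  0.09140211]
0.089 340 -0.1355 -0.12
0.092 74 -0.1348 -0.1201
0.095 27 -0.1341 -0.133
0.098 41 -0.1343 -0.1329
0.101 35 -0.1344 -0.133
0.104 40 -0.1342 -0.1326
0.107 41 -0.1343 -0.1328
0.11 59 -0.1362 -0.1328
0.113 237 -0.1415 -0.1328
0.116 49 -0.1403 -0.137
```

```bash
python3 -m handwheel '[0.006,0,-0.01,0,0,0,0,0,-0.01,0,0,0,0,0,0,0,0,0,0,0,0,0,0,0]'
cat > g.py <<'E'
from h import *
s=ctrl.get_state();print(s['eef_pos'],s['contact_force'])
im,d,c=shot('wrist');P=cloud(d,c)
g=(d>0)&(P[...,2]>.080)&(P[...,2]<.096)&(np.hypot(P[...,0]-.476,P[...,1]+.144)<.03)&(P[...,1]>-.131);print('pan z',np.median(P[g],0),g.sum())
E
python3 g.py
```

```text
time: 15.93
eef_pos: [0.4756, -0.1426, 0.0843]
tcp_rot: [0.706, 0.708, -0.0, -0.0]
contact_force: [-0.1, -0.2, -1.1]
opening: 0.239
finger_force: 29.6
[ 0.4756186  -0.14264661  0.0842507 ] [-0.09806269 -0.2344259  -1.11208738]
pan z [ 0.47569742 -0.12644651  0.09135919] 1611
```

```bash
python3 -m handwheel '[0,0,-0.005,0,0,0,0,0,0,0,0,0,0,0,0,0,0,0]'; python3 g.py
```

```text
time: 16.23
eef_pos: [0.4757, -0.1427, 0.0837]
tcp_rot: [0.706, 0.708, 0.0, 0.0]
contact_force: [-0.0, 1.0, 0.4]
opening: 0.238
finger_force: 29.6
[ 0.47574152 -0.14273945  0.08367101] [-0.00799335  1.04975843  0.38316388]
pan z [ 0.47580154 -0.12647675  0.09106348] 1621
```

```bash
python3 -m handwheel '[0,0,-0.005,0,0,0,0,0,0,0,0,0,0,0,0,0,0,0]'; python3 g.py
```

```text
time: 16.53
eef_pos: [0.4757, -0.1427, 0.0828]
tcp_rot: [0.706, 0.708, 0.0, 0.0]
contact_force: [0.8, -0.4, 0.3]
opening: 0.234
finger_force: 29.6
[ 0.47567687 -0.14269041  0.08279788] [ 0.78303711 -0.44636084  0.2564885 ]
pan z [ 0.47574701 -0.12648891  0.09020536] 1622
```

The pan now moves down with the weight, so they are in contact. Releasing.

```bash
python3 -m handwheel '[0,0,0,0,0,0,0,0,0,0,0,0,0,0,0,0,0,0,0,0,0,0,0,0]' 0.45; python3 -m handwheel '[0,0,0.05,0,0,0,0,0,0.15,0,0,0,0,0,0.25,0,0,0,0,0,0.25,0,0,0,0,0,0.2,0,0,0]';python3 -m handwheel '[0,0,0,0,0,0,0,0,0,0,0,0,0,0,0,0,0,0]'
cat > m.py <<'E'
from h import *
s=ctrl.get_state();print(s['eef_pos'],s['tcp_rot'],s['opening'],s['qpos'].round(3))
im,d,c=shot('wrist','m%d'%int(s['time']*100));P=cloud(d,c)
def st(n,x,y,z0,z1,r):
    g=(d>0)&(P[...,2]>z0)&(P[...,2]<z1)&(np.hypot(P[...,0]-x,P[...,1]-y)<r);Q=P[g]
    if len(Q):print(n,g.sum(),((Q.min(0)+Q.max(0))/2).round(4),(Q.max(0)-Q.min(0)).round(4),np.median(Q,0).round(4))
st('head',.476,-.1437,.115,.13,.015)
st('panR',.476,-.1437,.083,.094,.026)
st('cup',.497,.055,.125,.145,.022)
st('knob',.505,-.042,.134,.145,.03)
E
python3 m.py
```

```text
time: 16.92
eef_pos: [0.4756, -0.1426, 0.0827]
tcp_rot: [0.706, 0.708, -0.0, -0.0]
contact_force: [-0.9, -0.2, -0.1]
opening: 0.45
finger_force: 0.0
time: 17.33
eef_pos: [0.476, -0.1428, 0.2212]
tcp_rot: [0.706, 0.708, 0.0, 0.001]
contact_force: [0.6, -0.8, 0.9]
opening: 0.449
finger_force: 0.0
time: 17.58
eef_pos: [0.4752, -0.1424, 0.2175]
tcp_rot: [0.706, 0.708, -0.0, -0.0]
contact_force: [0.2, -0.4, -0.5]
opening: 0.446
finger_force: 0.0
[ 0.47522496 -0.14242316  0.21747475] [ 7.05808072e-01  7.08403055e-01 -8.01531081e-05 -2.64633985e-04] 0.4458073163124482 [-0.496 -0.117  2.005 -0.     1.254 -0.5  ]
head 282 [ 0.4764 -0.1438  0.1224] [0.0132 0.0138 0.0069] [ 0.4764 -0.1431  0.1236]
panR 1904 [ 0.476  -0.1436  0.091 ] [0.0466 0.0473 0.0055] [ 0.4756 -0.1395  0.091 ]
knob 2215 [ 0.5073 -0.0453  0.1374] [0.0325 0.0319 0.0067] [ 0.5072 -0.0452  0.1382]
```

Cup and weight both stand centred, and the knob is at (0.507, −0.045). To read the pointer, I'll fit the dial face plane from depth and rectify it.

```bash
cat > dial.py <<'E'
from h import *
import sys
def face(n):
    z=np.load(f'pics/{n}.npz');return z['im'],z['d'],{k:z[k] for k in('fovy','cx','cy','R','t')}
yaw=np.arctan2(-.0207,.1993); ex=np.array([np.cos(yaw),np.sin(yaw),0]);ey=np.array([-np.sin(yaw),np.cos(yaw),0])
up=(ex+[0,0,1])/np.sqrt(2); O=np.array([.4864,-.0441,0])
def rect(im,d,c,C,s=.0005,h=.034):
    n=int(2*h/s); a=(np.arange(n)-n/2)*s
    A,B=np.meshgrid(a,-a); X=C-A[...,None]*ey+B[...,None]*up   # right in picture = -y (as seen from robot)
    f=240/np.tan(np.radians(c['fovy'])/2);p=X@np.array(c['R']).T+c['t']
    return cv2.remap(cv2.cvtColor(im,cv2.COLOR_BGR2GRAY),(f*p[...,0]/p[...,2]+c['cx']).astype(np.float32),(f*p[...,1]/p[...,2]+c['cy']).astype(np.float32),1)
E
python3 - <<'E'
from dial import *
im,d,c=face('m1763') if __import__('os').path.exists('pics/m1763.npz') else face(sorted(__import__('glob').glob('pics/m*.npz'))[0][5:-4])
P=cloud(d,c);Q=P-O;b=np.stack([Q@ex,Q@ey,Q[...,2]],-1)
g=(d>0)&(abs(b[...,1])<.012)&(b[...,0]<0)&(b[...,0]>-.054)&(b[...,2]>.045)
T=b[g];
for x in np.arange(-.056,.0,.004):
    t=T[abs(T[:,0]-x)<.002]; print(x.round(3),len(t),np.median(t[:,2]).round(4) if len(t) else '')
E
```

```text
-0.056 0 
-0.052 0 
-0.048 100 0.0469
-0.044 123 0.0536
-0.04 135 0.0562
-0.036 136 0.0604
-0.032 142 0.0641
-0.028 154 0.0693
-0.024 157 0.0728
-0.02 164 0.0765
-0.016 166 0.0804
-0.012 175 0.0844
-0.008 185 0.0886
-0.004 204 0.0942
```

```bash
cat >> dial.py <<'E'
C=O-ex*.025+np.array([0,0,.0716])
def asc(r,k=3):
    q=cv2.resize(r,None,fx=1/k,fy=1/(2*k),interpolation=cv2.INTER_AREA)
    for row in q: print(''.join('@#+. '[min(4,int(v)//38)] for v in row))
E
python3 - <<'E'
from dial import *
import glob
n=sorted(glob.glob('pics/m*.npz'))[0][5:-4]
r=rect(*face(n),C); print(n,r.min(),r.max(),r.shape); asc(r,2)
E
```

```text
m1758 57 208 (136, 136)
                                .+.                                .
                ...  ..        ....                                .
              ..++++++....                .....+++++++..            
             .+++++...                         ..+++++++.           
          ..++++..                                ..++++++.         
         .++++..            .   .+++.   .            ..+++++.       
        .++++.         .    ..  +###+  ..    .         .+++++.      
      .++++.          ...   ..  +###+  ..   ...          .++++.     
     .++++.      ...   ..       +###+       ..   ...      ..+++.    
    .++++.        ...           .+++.           ...        ..+++.   
    .+++.    ....                                    ...    .++++.  
   .+++.      ..+..                               .....      .++++. 
   +++.         .....                             ...         .+++..
  .+++.            .++..                                      .++++.
  .+++.             ..++..                                    .++++.
  .+++                 .++..             
[... 469 characters left out ...]
                                .+++.    
      .+++.                                               .+++.     
       .+++..                                            .+++.      
        .++++.                                         .++++.       
         ..++++.                                     .++++..        
           ..++++..                               ..+++++.          
             ...++++...                       ...++++...            
                ..++++++.....           ......++++...               
                   ...++++++++++....+++++++++++...                  
                        ......++++++++++.....                       
                                    .
```

The rectified dial is clear. The pivot is at about (33.5,19), the zero mark at (34,7), and the pointer leans left at its stop (about 0.88 rad). The knob therefore needs about 1.6–2 rad clockwise. Moving over it.

```bash
python3 -m handwheel '[0.071,0.216,0,0,0,0,0.071,0.216,0,0,0,0,0.071,0.216,0,0,0,0,0,0,-0.1,0,0,0,0,0,0,0,0,0]' 0.58 30; python3 -m handwheel '[0,0,0,0,0,0,0,0,0,0,0,0]'; python3 m.py
```

```text
time: 18.05
eef_pos: [0.5053, -0.0432, 0.1982]
tcp_rot: [0.705, 0.71, -0.002, -0.004]
contact_force: [-0.6, -0.7, -1.5]
opening: 0.581
finger_force: 0.0
time: 18.22
eef_pos: [0.5069, -0.0458, 0.2017]
tcp_rot: [0.706, 0.708, -0.001, -0.001]
contact_force: [1.4, -0.2, 0.9]
opening: 0.576
finger_force: 0.0
[ 0.50685379 -0.04584225  0.20174299] [ 7.06098836e-01  7.08112242e-01 -6.70607041e-04 -1.01862336e-03] 0.5759955605428742 [-0.29  -0.071  1.991 -0.     1.223 -0.292]
head 262 [ 0.4764 -0.1431  0.1206] [0.0132 0.0133 0.0102] [ 0.4769 -0.1418  0.1236]
panR 1368 [ 0.477  -0.1428  0.0909] [0.0453 0.0466 0.0059] [ 0.4804 -0.1357  0.091 ]
cup 3644 [0.4982 0.055  0.1322] [0.0378 0.0377 0.0132] [0.498  0.0554 0.1364]
knob 1798 [ 0.5079 -0.0447  0.1371] [0.0314 0.0317 0.0062] [ 0.5079 -0.0436  0.1381]
```

```bash
python3 -m handwheel '[0.005,0.005,-0.2,0,0,0,0,0,-0.2,0,0,0,0,0,-0.2,0,0,0,0,0,0,0,0,0,0,0,0,0,0,0]'; python3 -m handwheel '[0,0,-0.075,0,0,0,0,0,0,0,0,0,0,0,0,0,0,0]'
python3 -c "
from h import *
s=ctrl.get_state();print(s['eef_pos'],s['contact_force'])"
```

```text
time: 18.68
eef_pos: [0.5071, -0.0451, 0.1118]
tcp_rot: [0.706, 0.708, -0.001, -0.002]
contact_force: [0.2, -0.3, 0.8]
opening: 0.581
finger_force: 0.0
time: 18.93
eef_pos: [0.5091, -0.0451, 0.1027]
tcp_rot: [0.706, 0.708, 0.0, 0.001]
contact_force: [-0.1, 0.2, -0.4]
opening: 0.577
finger_force: 0.0
[ 0.50906152 -0.04509146  0.10268142] [-0.07251012  0.22680756 -0.42208347]
```

```bash
python3 -m handwheel '[-0.009,0,0,0,0,0,0,0,0,0,0,0,0,0,0,0,0,0,0,0,0,0,0,0,0,0,0,0,0,0]' 0.2 35; python3 -m handwheel '[0,0,0,0,0,-0.06,0,0,0,0,0,-0.06,0,0,0,0,0,-0.06,0,0,0,0,0,-0.06,0,0,0,0,0,-0.06]'; python3 -m handwheel '[0,0,0,0,0,-0.06,0,0,0,0,0,-0.06,0,0,0,0,0,-0.06,0,0,0,0,0,-0.06,0,0,0,0,0,-0.06]'; python3 -m handwheel '[0,0,0,0,0,-0.06,0,0,0,0,0,-0.06,0,0,0,0,0,-0.06,0,0,0,0,0,-0.06,0,0,0,0,0,-0.06]'; python3 -m handwheel '[0,0,0,0,0,-0.06,0,0,0,0,0,-0.06,0,0,0,0,0,0,0,0,0,0,0,0]'
python3 -c "
from h import *
s=ctrl.get_state();print(s['eef_pos'],s['contact_force'],s['wrist_torque'],s['qpos'])"
```

```text
time: 19.35
eef_pos: [0.5068, -0.0449, 0.1031]
tcp_rot: [0.706, 0.709, -0.001, -0.0]
contact_force: [-4.1, -0.3, 4.6]
opening: 0.362
finger_force: 34.9
time: 19.77
eef_pos: [0.5068, -0.045, 0.1031]
tcp_rot: [0.853, 0.522, -0.001, 0.0]
contact_force: [-5.1, -1.9, 5.6]
opening: 0.363
finger_force: 34.9
time: 20.18
eef_pos: [0.5066, -0.0454, 0.1031]
tcp_rot: [0.951, 0.309, -0.001, 0.001]
contact_force: [-5.4, -1.1, 6.0]
opening: 0.358
finger_force: 34.9
time: 20.6
eef_pos: [0.5064, -0.0455, 0.1032]
tcp_rot: [0.997, 0.079, -0.001, 0.001]
contact_force: [-6.0, -2.4, 5.6]
opening: 0.361
finger_force: 34.9
time: 20.93
eef_pos: [0.5064, -0.0455, 0.1032]
tcp_rot: [1.0, -0.013, -0.001, 0.001]
contact_force: [-6.2, -1.3, 6.3]
opening: 0.365
finger_force: 34.9
[ 0.50641846 -0.04549001  0.10316385] [-6.20913401 -1.27045025  6.27216003] [-0.40394652  0.87026519 -0.05123785] [-0.28799692  0.04583661  2.07113364 -0.00299231  1.02586325  1.31131823]
```

```bash
python3 -m handwheel '[0,0,0,0,0,0,0,0,0,0,0,0,0,0,0,0,0,0]' 0.6; python3 -m handwheel '[0,0,0.1,0,0,0,0,0,0.2,0,0,0,0,0,0.2,0,0,0,-0.2,0,0.1,0,0,0,-0.2,0,0.1,0,0,0]'; python3 -m handwheel '[-0.1,0,0,0,0,0,0,0,0,0,0,0,0,0,0,0,0,0,0,0,0,0,0,0]'; python3 m.py
python3 - <<'E'
from dial import *
import glob,os
n=max(glob.glob('pics/m*.npz'),key=os.path.getmtime)[5:-4]
r=rect(*face(n),C); print(n,r.min(),r.max()); asc(r,2)
E
```

```text
time: 21.18
eef_pos: [0.5073, -0.0447, 0.1019]
tcp_rot: [1.0, -0.014, 0.001, 0.0]
contact_force: [-0.2, -0.4, -0.5]
opening: 0.6
finger_force: 0.0
time: 21.6
eef_pos: [0.4477, -0.0449, 0.2086]
tcp_rot: [1.0, -0.013, 0.001, 0.0]
contact_force: [-0.4, -0.3, 0.3]
opening: 0.601
finger_force: 0.0
time: 21.93
eef_pos: [0.4324, -0.0447, 0.2063]
tcp_rot: [1.0, -0.014, 0.0, -0.0]
contact_force: [-0.1, 0.3, -0.3]
opening: 0.604
finger_force: 0.0
[ 0.43244656 -0.0447048   0.20629411] [ 9.99902839e-01 -1.39382335e-02  1.78109291e-04 -7.60261232e-05] 0.60359243736229 [-0.337 -0.263  2.149  0.     1.255  1.261]
head 348 [ 0.4769 -0.1444  0.1183] [0.0134 0.0141 0.0066] [ 0.4771 -0.1433  0.1195]
panR 2238 [ 0.4761 -0.1442  0.0888] [0.0475 0.0481 0.0105] [ 0.4788 -0.1387  0.087 ]
cup 3416 [0.4981 0.0545 0.1339] [0.0383 0.0381 0.0177] [0.4988 0.0527 0.1404]
knob 2215 [ 0.5079 -0.0468  0.1374] [0.0323 0.0323 0.0067] [ 0.5079 -0.047   0.1382]
m2193 55 193
                                 .+.                                
                                 .+.                              ..
           
[... 1400 characters left out ...]
 ..+..                     ..++++.  .
     .++++..                     ..                      ..++++.   .
      .++++..                                           ..++++.    .
       ..++++..                                       ..++++..      
         ..++++..                                   ..++++..        
          ..+++++....                            ...+++++..         
             ..+++++....                    .....+++++...           
               ..+++++++......................+++++...              
                  ...+++++++++++...++..++++++++....                 
                      .....+++++++++++++++.....                     
                           ..............
```

The pointer is almost on zero already, so I'll measure it precisely, with a second look to check that it has settled.

```bash
cat > ang.py <<'E'
from dial import *
import glob,os
n=max(glob.glob('pics/m*.npz'),key=os.path.getmtime)[5:-4]
r=rect(*face(n),C).astype(float)
def cen(v0,v1,u0=52,u1=84):
    w=np.clip(np.median(r[v0:v1,u0:u1])-15-r[v0:v1,u0:u1],0,None); return (w*np.arange(u0,u1)).sum(1)/w.sum(1)
v=np.arange(46,66);x=cen(46,66);k=np.polyfit(v,x,1)
t=np.arctan(k[0]); mk=np.median(cen(24,34)); hub=np.median(cen(73,80))
print('slope angle',round(t,3),'pointer at mark row',np.polyval(k,29),'mark',mk,'hub',hub,'resid',np.std(x-np.polyval(k,v)))
print('angle from zero (+left):',(mk-np.polyval(k,29))/(77-29))
E
python3 ang.py; python3 m.py|grep knob; python3 ang.py
```

```text
slope angle -0.062 pointer at mark row 71.69196479413823 mark 68.64725913026885 hub 68.47409733124019 resid 0.03258748864454281
angle from zero (+left): -0.06343136799727873
knob 2210 [ 0.5076 -0.0469  0.1372] [0.0315 0.0318 0.0063] [ 0.5079 -0.0469  0.1382]
slope angle -0.071 pointer at mark row 71.92611479402329 mark 68.72684086970415 hub 68.51971608832808 resid 0.03858756808266149
angle from zero (+left): -0.06665154008998216
```

The reading is −0.065 rad, which is inside the mark but off its middle. I'll regrip and turn back 0.12 rad (0.076 units) anticlockwise.

```bash
python3 -m handwheel '[0.25,-0.006,0,0,0,0,0.25,-0.006,0,0,0,0,0,0,-0.2,0,0,0,0,0,-0.2,0,0,0,0,0,0,0,0,0]' 0.6; python3 -m handwheel '[0,0,-0.15,0,0,0,0,0,0,0,0,0,0,0,0,0,0,0,0,0,0,0,0,0]'
python3 -c "
from h import *
s=ctrl.get_state();print(s['eef_pos'],s['contact_force'])"
```

```text
time: 22.45
eef_pos: [0.5035, -0.0452, 0.1393]
tcp_rot: [1.0, -0.014, -0.007, -0.002]
contact_force: [-1.4, 0.2, -1.1]
opening: 0.599
finger_force: 0.0
time: 22.78
eef_pos: [0.5077, -0.0467, 0.1254]
tcp_rot: [1.0, -0.014, 0.001, 0.0]
contact_force: [-0.5, -0.6, -0.7]
opening: 0.6
finger_force: 0.0
[ 0.50774273 -0.04666874  0.1254077 ] [-0.45139993 -0.62655397 -0.73640983]
```

```bash
python3 -m handwheel '[0,0,-0.15,0,0,0,0,0,0,0,0,0,0,0,0,0,0,0,0,0,0,0,0,0]'; python3 -m handwheel '[0,0,0,0,0,0,0,0,0,0,0,0,0,0,0,0,0,0,0,0,0,0,0,0,0,0,0,0,0,0]' 0.2 35; python3 -m handwheel '[0,0,0,0,0,0.038,0,0,0,0,0,0.038,0,0,0,0,0,0,0,0,0,0,0,0,0,0,0,0,0,0]'; python3 -m handwheel '[0,0,0,0,0,0,0,0,0,0,0,0,0,0,0,0,0,0]' 0.6; python3 -m handwheel '[0,0,0.1,0,0,0,0,0,0.2,0,0,0,0,0,0.2,0,0,0,-0.2,0,0.1,0,0,0,-0.2,0,0.1,0,0,0]'; python3 -m handwheel '[-0.1,0,0,0,0,0,0,0,0,0,0,0,0,0,0,0,0,0,0,0,0,0,0,0,0,0,0,0,0,0]'; python3 m.py; python3 ang.py
```

```text
time: 23.12
eef_pos: [0.5077, -0.0467, 0.103]
tcp_rot: [1.0, -0.014, 0.001, 0.0]
contact_force: [0.5, -0.5, 0.3]
opening: 0.602
finger_force: 0.0
time: 23.53
eef_pos: [0.5079, -0.0459, 0.1034]
tcp_rot: [1.0, -0.014, 0.001, -0.001]
contact_force: [-0.6, 3.9, 6.4]
opening: 0.362
finger_force: 35.0
time: 23.95
eef_pos: [0.5079, -0.0458, 0.1034]
tcp_rot: [0.999, 0.046, 0.001, -0.001]
contact_force: [-1.5, 3.6, 6.4]
opening: 0.363
finger_force: 35.0
time: 24.2
eef_pos: [0.5069, -0.0467, 0.1014]
tcp_rot: [0.999, 0.046, -0.0, 0.0]
contact_force: [0.4, -0.8, -0.8]
opening: 0.6
finger_force: 0.0
time: 24.62
eef_pos: [0.4474, -0.0471, 0.2082]
tcp_rot: [0.999, 0.046, 0.001, 0.001]
contact_force: [-0.8, 0.5, -0.4]
opening: 0.598
finger_force: 0.0
time: 25.03
eef_pos: [0.4324, -0.0466, 0.2059]
tcp_rot: [0.999, 0.046, -0.0, -0.0]
contact_force: [-0.0, -0.0, -0.4]
opening: 0.599
finger_force: 0.0
[ 0.43239031 -0.04659296  0.20588706] [ 9.98951713e-01  4.57732424e-02 -4.97956202e-04 -1.92106234e-04] 0.5992212615409022 [-0.341 -0.261  2.148 -0.     1.255  1.138]
head 345 [ 0.4768 -0.1443  0.1189] [0.0132 0.0141 0.0068] [ 0.4769 -0.1432  0.1199]
panR 2158 [ 0.476  -0.144   0.0887] [0.0473 0.0476 0.0105] [ 0.4788 -0.1385  0.0873]
cup 3538 [0.4982 0.0546 0.1339] [0.0382 0.0382 0.0177] [0.4987 0.053  0.1401]
knob 2222 [ 0.5077 -0.0468  0.1375] [0.0319 0.0319 0.007 ] [ 0.5078 -0.0467  0.1382]
slope angle 0.004 pointer at mark row 68.49704964412365 mark 68.53600855033035 hub 68.54944237918215 resid 0.01686966037240479
angle from zero (+left): 0.000811643879306286
```

```bash
python3 -m handwheel '[0,0,0,0,0,0,0,0,0,0,0,0,0,0,0,0,0,0,0,0,0,0,0,0,0,0,0,0,0,0]'; python3 m.py|grep -E 'cup|head'; python3 ang.py && python3 -c "
from plant import ctrl; print(ctrl.sign_off())"
```

```text
time: 25.5
eef_pos: [0.432, -0.0465, 0.2064]
tcp_rot: [0.999, 0.046, -0.0, -0.0]
contact_force: [-0.2, -0.4, -1.2]
opening: 0.598
finger_force: 0.0
head 345 [ 0.4767 -0.1439  0.1187] [0.0136 0.0131 0.0069] [ 0.4769 -0.1431  0.1198]
cup 3520 [0.4982 0.0545 0.1339] [0.0381 0.0381 0.0174] [0.4987 0.053  0.1401]
slope angle -0.005 pointer at mark row 68.70514023969665 mark 68.61798038027547 hub 68.54701492537313 resid 0.012249224409694651
angle from zero (+left): -0.0018158304046078655
the job is handed in; nothing more can be done
None
```

The job is handed in at about 25.5 s: the cup and the 50 g weight each stand within about 2 mm of the middle of their pans, and with the knob let go the pointer rests at zero (last reading −0.002 rad).

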